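# Set and lock the switch row before a wheel change

### The arm

A 6-joint arm with a two-finger parallel gripper is mounted at the origin on the work surface. World frame = base frame: x ahead of the robot, y to its left, z up, the work surface at z = 0. Lengths are in mm, angles in rad, forces in N, time in s.
With the tool pointing down it reaches from about 250 to 775 mm from the base axis. Payload 4 kg.
Tool frame: the origin (TCP) lies at the very end of the fingers, on their centre line; the grasp point (between the pads) lies 19 mm behind it; z points along the fingers, y is the direction in which the jaws open and shut (so a half turn about z gives the same grasp; the last joint's range is limited). The gripper opens to 85 mm and grips with 20 to 120 N. Pads are 22 mm wide; open, the fingers measure 114 mm over their backs; the gripper's body (76 mm by 85 mm) begins 54 mm behind the grasp point. The pads swing forward as they close: fully open they stand 13 mm farther back than shut.
Start: joints at [-1.35, 0.087, 1.371, -0, 1.684, -0.103], TCP at [174.992, -521.44, 192.841] pointing down, gripper open.
Joint ranges: [-3.1, 3.1], [-0.76, 2.03], [0.27, 2.55], [-1.08, 4.22], [0.17, 2.65], [-2.57, 2.57]. Speed limits (rad/s): [2.79, 2.79, 3.14, 3.14, 3.14, 3.14].

### API

Orientations are given as [roll, pitch, yaw] about the fixed x, y, z axes, in that order (R = Rz(yaw) Ry(pitch) Rx(roll)).
In Python, from workcell import sensors, eyes, ticket, find_in gives the robot as it stands.
- The arm moves only by the tool arm_command, never from a script. Its argument "series" is a list of rows, each an object of numbers: "tx", "ty", "tz": the shift along the tool's x, y, z in m; "spin": the turn about the tool's z in rad. In form: [{"tx": .., "ty": .., "tz": .., "spin": ..}, ...]. A call has 1 to 20 rows; each row shifts and turns the commanded pose from where the row before left it, along the tool's axes as they then stand; what a row does not reach is not made up. A row lasts 1/8 s, in which the tool goes at most 62.5 mm and 10.7 degrees, less where a joint would pass 70% of its speed; a pose out of reach is approached as far as the arm can. A call with a gripper value outside its range is refused whole. "claw" is the finger opening in m, from 0 to 0.0854, set as the call begins (left out, the last holds). The fingers move at their own pace and stop on an object; "squeeze" is the grip in N (left out, the last holds). Time passes only in rows, so rows that do not move let the fingers close. It gives the time, the measured TCP pose, the force and the opening at its end, in the units of the state.
- sensors.sense(): the state, without advancing time (a new reading comes with each control period).
- eyes.snapshot(name): name is "scene" or "top" or "wrist"; returns a dict with "frame" (400x640x3 uint8, blue, green, red), "fovy" (degrees; the focal length in pixels is half the picture's height over the tangent of half this angle, whatever the lens; pixels are square), "cx", "cy" (the principal point, pixels), "extrinsics" (4x4, takes a point from world to camera coordinates). Camera axes: x right, y down, z forward; pixel columns grow to the right and rows downward; lengths in mm; the calibration is good to about 2 mm. A picture is of the moment at which its call begins. There is no depth.
- ticket.finish_job(): hands the job in, once; it reports no verdict.
Trained networks look in a picture, given as the dict that the camera call returned (one of the last four; its "shot" number tells which), for a name from the list of things; names that differ only in an ending like _2 or _b are one class to them, and where a whole thing is asked for, a point or a joint stands for the part that bears it (a point fixed in the world has none). Each returns a list of dicts, best first, with "p" (0 to 1); they miss things now and then, are a little off and sometimes report something else, mostly with a low value. They report only what shows in the picture. A call takes as long as a camera call. They do not tell look-alikes from the thing itself.
- find_in(picture, name): "location" ([row, column] in pixels, amid what is visible of it).
The state is a dict: "time": time; "joints": joint angles; "joint_vel": joint speeds; "tau": joint torques, N m; "eef_pos": TCP position; "ee_rot": TCP orientation; "contact_force": force on the tool from outside, world axes, zero at the start; "wrist_torque": the same for the moment, N m; "grip_width": finger opening in mm.
Only numpy, scipy, OpenCV 4.12 (cv2) and the standard library are available. Lean on these libraries where they do the work, as an engineer would, in place of code of your own. Each camera call takes 0.05 s, during which the arm holds its last target.

### The job

The grinder's wheel is to be changed: on the supply box, first throw the red lever fully off (towards the robot) and the green lever fully on (away from the robot), leaving the black levers as they are. Then draw the yellow locking bar by its free end right out from under the low shelf, lay it flat on the open table and let go; take it again by its upright handle and set it, handle up, down into the two blue cradles so that it runs through the row and rests on both seats. Disturb nothing else on the table.

Things in the scene. Friction and masses are not known exactly. Their poses are not given: they have to be found in the camera images.
- cradle_mid (a point): supply box: grey, 125 x 250 mm, 30 mm high, fixed on the table; five white switches (70 mm long in x, tops 50 mm above the table) in a row along y, centres at y = -60, -30, 0, 30, 60 mm from this point, in any order; a blue cradle at each end. This point: middle of the row, 70 mm above the table, level with the cradles' seats. z up, y along the row, x across it, away from the robot.
- cradle_left (a point): middle of the +y cradle's seat, 94 mm along y from cradle_mid: a blue U channel open above and towards the row, 82 to 106 mm from cradle_mid, 18 mm wide between cheeks that stand 18 mm above the seat and flare out above that (36 mm wide at the top, 34 mm above the seat); an end wall 18 mm above the seat closes it at 106 mm. Axes as cradle_mid.
- cradle_right (a point): middle of the -y cradle's seat, 94 mm from cradle_mid, the mirror image of the other. The bar lies in both cradles at once, passing between the levers leaning one way and those leaning the other, with about 6 mm free on either side when all are fully thrown.
- red_lever (a joint): angle of the red lever, rad: 0 = fully OFF (leaning 0.6 rad from upright towards -x of the supply box, the robot's side), 1.2 = fully ON (leaning 0.6 rad towards +x). Stays where it is left; needs about 2 to 3 N at its tip. Starts ON.
- green_lever (a joint): angle of the green lever, rad: 0 = fully OFF (leaning 0.6 rad from upright towards -x of the supply box, the robot's side), 1.2 = fully ON (leaning 0.6 rad towards +x). Stays where it is left; needs about 2 to 3 N at its tip. Starts OFF.
- black_a_lever (a joint): angle of the first black lever, rad: 0 = fully OFF (leaning 0.6 rad from upright towards -x of the supply box, the robot's side), 1.2 = fully ON (leaning 0.6 rad towards +x). Stays where it is left; needs about 2 to 3 N at its tip. Starts ON.
- black_b_lever (a joint): angle of the second black lever, rad: 0 = fully OFF (leaning 0.6 rad from upright towards -x of the supply box, the robot's side), 1.2 = fully ON (leaning 0.6 rad towards +x). Stays where it is left; needs about 2 to 3 N at its tip. Starts OFF.
- black_c_lever (a joint): angle of the third black lever, rad: 0 = fully OFF (leaning 0.6 rad from upright towards -x of the supply box, the robot's side), 1.2 = fully ON (leaning 0.6 rad towards +x). Stays where it is left; needs about 2 to 3 N at its tip. Starts ON.
- red_tip (a point): middle of the top end of the red lever, a flat paddle 12 mm wide (along the row), 8 mm thick, 55 mm long from its hinge. The hinge line is 45 mm above the table, on the box's centre line along y. Thrown either way the tip is about 90 mm above the table, 31 mm beside the hinge line; upright, 100 mm above the table.
- green_tip (a point): middle of the top end of the green lever, a flat paddle 12 mm wide (along the row), 8 mm thick, 55 mm long from its hinge. The hinge line is 45 mm above the table, on the box's centre line along y. Thrown either way the tip is about 90 mm above the table, 31 mm beside the hinge line; upright, 100 mm above the table.
- black_a_tip (a point): middle of the top end of the first black lever, a flat paddle 12 mm wide (along the row), 8 mm thick, 55 mm long from its hinge. The hinge line is 45 mm above the table, on the box's centre line along y. Thrown either way the tip is about 90 mm above the table, 31 mm beside the hinge line; upright, 100 mm above the table.
- black_b_tip (a point): middle of the top end of the second black lever, a flat paddle 12 mm wide (along the row), 8 mm thick, 55 mm long from its hinge. The hinge line is 45 mm above the table, on the box's centre line along y. Thrown either way the tip is about 90 mm above the table, 31 mm beside the hinge line; upright, 100 mm above the table.
- black_c_tip (a point): middle of the top end of the third black lever, a flat paddle 12 mm wide (along the row), 8 mm thick, 55 mm long from its hinge. The hinge line is 45 mm above the table, on the box's centre line along y. Thrown either way the tip is about 90 mm above the table, 31 mm beside the hinge line; upright, 100 mm above the table.
- bar_mid (a point): yellow locking bar, loose, 0.2 to 0.4 kg: straight, 200 mm long (its y), 12 mm wide (x), 16 mm high, with an upright handle at mid-length; both ends alike. This point: middle of the straight bar, 8 mm above its underside; z up. Starts flat on the table, handle up, half under the low shelf, its -y end sticking out of the shelf's front by 60 to 80 mm.
- bar_handle (a point): the locking bar's upright flat handle, 40 mm along y, 12 mm thick, top 70 mm above the bar's underside. This point is 55 mm above the bar's underside (15 mm below the handle's top), straight above its middle; axes as the bar's.
- shelf_front (a point): the low plywood shelf, fixed: 360 mm wide (x), 220 mm deep (y), underside 88 mm and top 96 mm above the table, on four thin legs at its corners; a red case and discs stand on its rear half. This point is on the table under the middle of its front edge; its -y points out of the shelf's front, over the open table.
- disc: black grinding disc, 115 mm wide, 6 mm thick, flat on the table: a bystander, to be left alone. Origin at its underside.
- spanner: spanner, 180 mm long, flat on the table: a bystander, to be left alone. Origin at its underside.
- tin: small can, 68 mm wide, 85 mm high: a bystander, to be left alone. Origin at its underside.
- spray: bottle with a red cap, 58 mm wide, 150 mm high: a bystander, to be left alone. Origin at its underside.
- square: steel try square, 180 mm long, flat on the table: a bystander, to be left alone. Origin at its underside.
- magnet: red square welding magnet block, 90 mm, 18 mm thick: a bystander, to be left alone. Origin at its underside.
- mug: blue mug, 76 mm wide, 90 mm high: a bystander, to be left alone. Origin at its underside.
Mind the look-alikes: they are no part of the job. Of the things that look like the part that bears bar_mid, take the one that is farthest to the robot's left at the start.

How it is judged (in metres and radians):
On the way, in this order (a step that is already met when the one before it is completed fails the run):
1. red lever off and green lever on (value of joint red_lever below 0.14 rad and value of joint green_lever above 1.06 rad), for 0.2 s.
2. the bar lies flat on the table, let go, wholly out from under the shelf (y of bar_mid in the frame of shelf_front below -0.092 m and height (world z) of bar_mid below 0.014 m and angle between bar_mid's own z axis and vertical below 0.1 rad and contact force between the fingers and bar below 0.2 N), for 0.2 s.
At the end, for the whole second after the job is handed in: Red lever within 0.14 rad of fully off, green within 0.14 rad of fully on, black levers' tips within 10 mm of where they started; the bar at rest and released in both cradles, handle up, on their seats within 4 mm of height, within 6 mm across and 9 mm along the row, in line with it within 0.06 rad (all of step 1 and x of bar_mid in the frame of cradle_mid between -0.006 and 0.006 m and y of bar_mid in the frame of cradle_mid between -0.009 and 0.009 m and z of bar_mid in the frame of cradle_mid between 0.004 and 0.012 m and angle between the y axis of bar_mid and the y axis of cradle_mid, either way round below 0.06 rad and angle between bar_mid's own z axis and vertical below 0.15 rad and linear speed of bar below 0.02 m/s and distance of each of black_a_tip, black_b_tip, black_c_tip from where it was at the start of the episode below 0.01 m); the robot touches nothing.
It fails at once if a black lever is moved (tip by more than 10 mm) (distance of any of black_a_tip, black_b_tip, black_c_tip from where it was at the start of the episode above 0.01 m).
It fails at once if a bystander is pushed (more than 25 mm) or toppled (distance of any of disc, spanner, tin, spray, square, magnet, mug from where it was at the start of the episode above 0.025 m or angle between any of disc, spanner, tin, spray, square, magnet, mug's own z axis and vertical above 0.6 rad).
It also fails if it takes over 67 s, if anything falls off the work surface, if the arm or the gripper's body presses on something with over 40 N, if the wrist force passes 120 N, or if a joint passes its speed limit or range.

## Working session

There is one attempt and no reset: what is moved stays moved. The work goes in short steps, Python scripts to look and compute and a tool call to move; the robot and the scene stay as the last step left them, time stands still between calls to the robot, and variables do not carry over. Pictures are saved under pics/ and viewed, and the job is handed in when it is done.

Besides the shell and the picture viewer there is one more tool, called after "Emit:" as name([rows], argument=value, ...), one row to a line, values as JSON. arm_command: Moves the arm, as the interface text tells. Its arguments: {"type":"object","properties":{"series":{"type":"array"},"claw":{"type":"number"},"squeeze":{"type":"number"}},"required":["series"]}

```bash
ls; mkdir -p pics; cat > h.py <<'E'
import numpy as np, cv2
from workcell import sensors, eyes, ticket, find_in
def K(s):
    f=s["frame"].shape[0]/2/np.tan(np.radians(s["fovy"])/2); return f
def proj(s,P):
    E=np.array(s["extrinsics"]);p=E[:3,:3]@np.array(P,float)+E[:3,3];f=K(s)
    return np.array([s["cx"]+f*p[0]/p[2], s["cy"]+f*p[1]/p[2]])
def ray(s,u,v):
    E=np.array(s["extrinsics"]);R=E[:3,:3];f=K(s)
    d=R.T@np.array([(u-s["cx"])/f,(v-s["cy"])/f,1]);c=-R.T@E[:3,3];return c,d
def onz(s,u,v,z):
    c,d=ray(s,u,v);return c+d*(z-c[2])/d[2]
E
python3 - <<'E'
from h import *
for n in ("scene","top"):
    s=eyes.snapshot(n);cv2.imwrite(f"pics/{n}0.png",s["frame"]);print(n,s["fovy"],s["cx"],s["cy"],np.round(s["extrinsics"],3).tolist())
    for k in ("bar_mid","bar_handle","red_tip","green_tip","black_a_tip","cradle_mid","cradle_left","cradle_right","shelf_front","disc","spanner","tin","spray","square","magnet","mug"):
        r=find_in(s,k);print(k,[(round(x["p"],2),np.round(x["location"],1).tolist()) for x in r[:5]])
print(sensors.sense())
E
```

```text
pics
scene 52.964921254860315 314.54853500271696 197.31895296059406 [[0.87, 0.493, -0.019, -421.677], [0.304, -0.567, -0.765, -90.145], [-0.388, 0.66, -0.644, 1416.106], [0.0, 0.0, 0.0, 1.0]]
bar_mid [(0.77, [145.3, 285.7]), (0.6, [152.9, 378.0])]
bar_handle [(0.86, [144.5, 288.7]), (0.68, [153.1, 382.0])]
red_tip [(0.37, [227.4, 322.4]), (0.3, [228.5, 303.7]), (0.21, [330.0, 265.8])]
green_tip []
black_a_tip [(0.51, [245.5, 298.4]), (0.37, [228.6, 405.2]), (0.31, [277.8, 380.1])]
cradle_mid [(0.82, [254.3, 312.9]), (0.59, [278.2, 383.5])]
cradle_left [(0.7, [254.9, 314.8]), (0.67, [208.3, 285.0])]
cradle_right [(0.96, [253.8, 313.6]), (0.18, [315.9, 193.8])]
shelf_front [(0.82, [121.1, 389.6]), (0.35, [253.7, 311.4])]
disc [(0.67, [206.5, 283.8])]
spanner [(0.87, [313.6, 196.6])]
tin [(0.56, [208.4, 428.4])]
spray [(0.41, [278.0, 378.7])]
square [(0.59, [257.0, 234.0])]
magnet [(0.77, [277.8, 382.6])]
mug [(0.85, [333.0, 266.6]), (0.58, [255.2, 312.1])]
top 53.90236095108812 321.1156798387504 198.38111820425385 [[-0.026, -0.999, -0.034, 13.442], [-0.997, 0.028, -0.067, 507.352], [0.
[... 768 characters left out ...]
489.5])]
{'time': 1.7, 'joints': array([-1.35010884e+00,  8.72194809e-02,  1.37066970e+00,  1.24594614e-05,
        1.68360340e+00, -1.03107731e-01]), 'joint_vel': array([-9.29747292e-05,  1.23928078e-03, -4.89707475e-04,  7.65408709e-04,
       -1.77463073e-04, -1.92325323e-04]), 'tau': array([ 1.98573139e-04, -3.51712060e+01, -3.13453996e+01, -8.74732564e-05,
        4.24672999e-04, -5.76404759e-06]), 'eef_pos': array([ 174.99465945, -521.45178352,  192.84560989]), 'ee_rot': array([ 3.14149184e+00, -2.01491880e-06,  3.23796620e-01]), 'contact_force': array([-0.40353135, -1.22896297, -1.21682943]), 'wrist_torque': array([0.00173335, 0.01207033, 0.01298592]), 'grip_width': 85.20647789910852}
```

View pics/scene0.png

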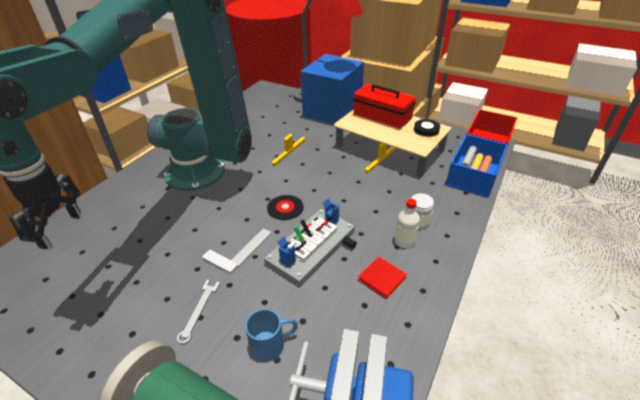

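View pics/top0.png

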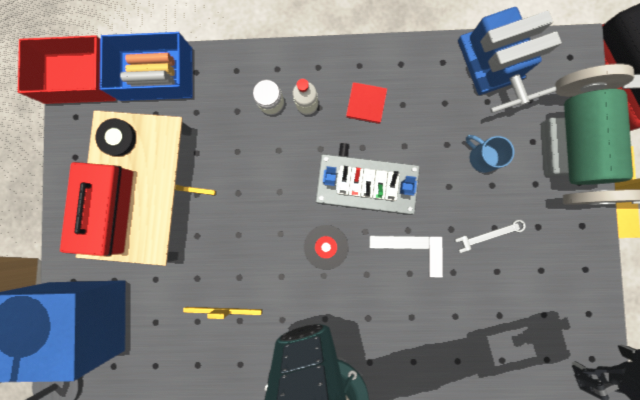

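```bash
python3 - <<'E'
import cv2
a=cv2.imread("pics/top0.png");b=cv2.imread("pics/scene0.png")
cv2.imwrite("pics/top0a.png",cv2.resize(a[110:260,280:480],None,fx=4,fy=4,interpolation=2))
cv2.imwrite("pics/top0b.png",cv2.resize(a[110:340,20:260],None,fx=2.5,fy=2.5,interpolation=2))
cv2.imwrite("pics/scene0a.png",cv2.resize(b[170:320,240:440],None,fx=4,fy=4,interpolation=2))
E
```

```text
(no output)
```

View pics/top0a.png

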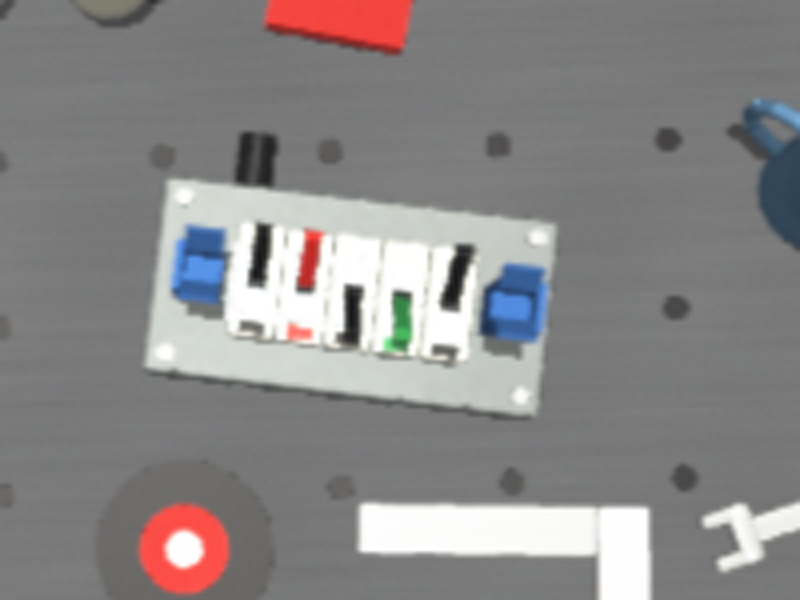

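View pics/top0b.png

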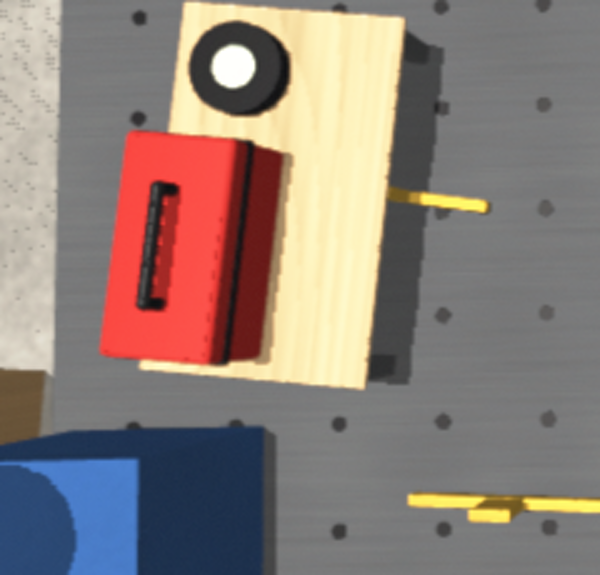

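View pics/scene0a.png

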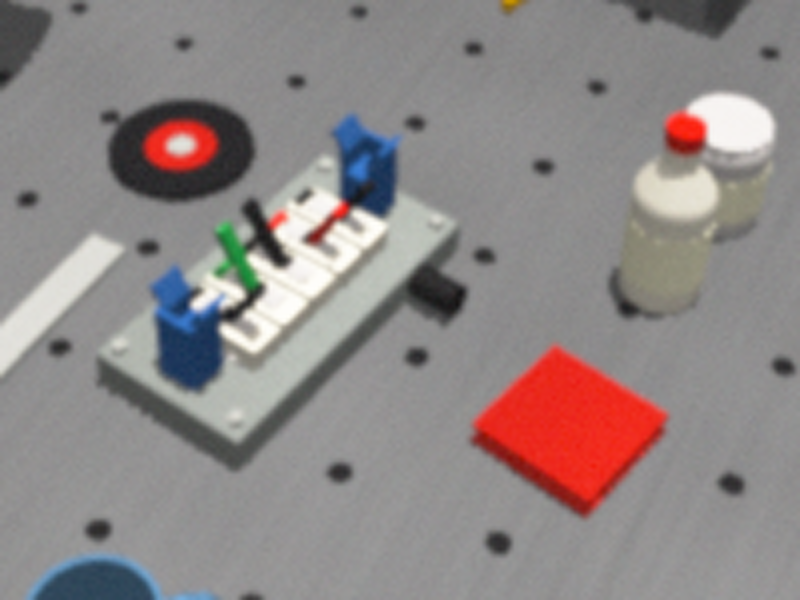

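```bash
cat > fit.py <<'E'
from h import *
from scipy.optimize import least_squares
class S(dict): pass
T=dict(frame=np.zeros((400,640,3)),fovy=53.90236095108812,cx=321.1156798387504,cy=198.38111820425385)
C=dict(frame=np.zeros((400,640,3)),fovy=52.964921254860315,cx=314.54853500271696,cy=197.31895296059406)
E
python3 - <<'E'
from h import *
import pickle
from scipy.optimize import least_squares
st=eyes.snapshot("top");sc=eyes.snapshot("scene")
pickle.dump((st,sc),open("s0.pkl","wb"))
t=lambda p:(280+(p[0]+.5)/4-.5,110+(p[1]+.5)/4-.5)
c=lambda p:(240+(p[0]+.5)/4-.5,170+(p[1]+.5)/4-.5)
obs=[(st,t((168,180)),(62.5,125,30)),(st,t((556,226)),(62.5,-125,30)),(st,t((538,414)),(-62.5,-125,30)),(st,t((147,368)),(-62.5,125,30)),
(sc,c((235,453)),(62.5,-125,30)),(sc,c((100,355)),(-62.5,-125,30)),(sc,c((458,222)),(62.5,125,30))]
def W(q,p):
    a=q[2];return np.array([q[0]+np.cos(a)*p[0]-np.sin(a)*p[1],q[1]+np.sin(a)*p[0]+np.cos(a)*p[1],p[2]])
for sub in (obs,obs[:4],obs[4:]):
    f=lambda q:np.concatenate([proj(s,W(q,p))-np.array(uv) for s,uv,p in sub])
    r=least_squares(f,[500,-80,0]);print(np.round(r.x,4),np.round(r.fun,2))
    if sub is obs: q=r.x
for n,p in dict(red=(31,30,90),green=(-31,-30,90),cL=(0,94,70),cR=(0,-94,70)).items():print(n,W(q,p).round(1))
# bar & shelf
o=lambda u,v:(20+(u+.5)/2.5-.5,110+(v+.5)/2.5-.5)
print("bar end",onz(st,*o(489,207),16),"bar at shelf edge top",onz(st,*o(388,194),16))
print("shelf corners",onz(st,*o(404,17),96),onz(st,*o(365,389),96))
print("other bar",onz(st,*o(410,500),16),onz(st,261,313,16))
for n,uv in dict(disc=(326,247),sq1=(370,242),sq2=(443,240)).items():print(n,onz(st,*uv,3))
E
```

```text
[ 5.411934e+02 -1.200593e+02 -1.444000e-01] [ 0.13 -0.94  1.27 -1.48  0.67  0.64 -0.44  0.58  0.96 -2.12 -1.73 -0.41
  0.58 -0.27]
[ 5.404843e+02 -1.189945e+02 -1.458000e-01] [-0.24 -0.72  0.88 -1.12  0.21  0.99 -0.88  0.8 ]
[ 5.429718e+02 -1.227605e+02 -1.442000e-01] [ 1.01 -1.08 -1.76  0.53  0.74  0.51]
red [576.2 -94.8  90. ]
green [ 506.2 -145.3   90. ]
cL [554.7 -27.   70. ]
cR [ 527.7 -213.1   70. ]
bar end [530.70040655 274.17122739  16.        ] bar at shelf edge top [547.37720755 380.44145602  16.        ]
shelf corners [711.15257891 331.79713099  96.        ] [353.58932082 369.91244533  96.        ]
other bar [232.86260272 357.91879274  16.        ] [220.89115644 159.65438991  16.        ]
disc [382.39576995  -9.22116344   3.        ]
sq1 [ 392.44962944 -122.80657578    3.        ]
sq2 [ 392.96631671 -309.06336298    3.        ]
```

```bash
cat >> h.py <<'E'
BOX=[541.2,-120.1,-0.1444]
def W(q,p):
    a=q[2];return np.array([q[0]+np.cos(a)*p[0]-np.sin(a)*p[1],q[1]+np.sin(a)*p[0]+np.cos(a)*p[1],p[2]])
def delta(target,yaw=None,frm=None):
    s=sensors.sense();p=np.array(s["eef_pos"]) if frm is None else np.array(frm);y=s["ee_rot"][2] if yaw is None else yaw
    d=np.array(target)-p;return np.round([d[0]*np.cos(y)+d[1]*np.sin(y),d[0]*np.sin(y)-d[1]*np.cos(y),-d[2]],1),"sense",np.round(s["eef_pos"],1),np.round(s["ee_rot"],4),np.round(s["contact_force"],1)
E
python3 - <<'E'
from h import *
print(delta(W(BOX,(65,30,150)),yaw=np.pi/2-0.1444),W(BOX,(65,30,150)))
E
```

```text
(array([479.9, 369.7,  42.9]), 'sense', array([ 175. , -521.4,  192.9]), array([3.1415, 0.    , 0.3238]), array([0.6, 0.5, 1.4])) [609.84046851 -99.76564282 150.        ]
```

Emit:
arm_command([
  {"spin":-0.18},
  {"spin":-0.18},
  {"spin":-0.18},
  {"spin":-0.18},
  {"spin":-0.18},
  {"spin":-0.18},
  {"spin":-0.0226},
  {},
], claw=0)

```text
schema error: expected keys tx, ty, tz, spin
```

Emit:
arm_command([
  {"tx":0,"ty":0,"tz":0,"spin":-0.18},
  {"tx":0,"ty":0,"tz":0,"spin":-0.18},
  {"tx":0,"ty":0,"tz":0,"spin":-0.18},
  {"tx":0,"ty":0,"tz":0,"spin":-0.18},
  {"tx":0,"ty":0,"tz":0,"spin":-0.18},
  {"tx":0,"ty":0,"tz":0,"spin":-0.18},
  {"tx":0,"ty":0,"tz":0,"spin":-0.0226},
  {"tx":0.048,"ty":0.037,"tz":0,"spin":0},
  {"tx":0.048,"ty":0.037,"tz":0,"spin":0},
  {"tx":0.048,"ty":0.037,"tz":0,"spin":0},
  {"tx":0.048,"ty":0.037,"tz":0,"spin":0},
  {"tx":0.048,"ty":0.037,"tz":0,"spin":0},
  {"tx":0.048,"ty":0.037,"tz":0,"spin":0},
  {"tx":0.048,"ty":0.037,"tz":0,"spin":0},
  {"tx":0.048,"ty":0.037,"tz":0,"spin":0},
  {"tx":0.048,"ty":0.037,"tz":0,"spin":0},
  {"tx":0.048,"ty":0.037,"tz":0,"spin":0},
], claw=0)

```text
time: 3.92
eef_pos: [611.5, -98.2, 193.0]
ee_rot: [3.141, 0.0, 1.424]
contact_force: [0.6, -0.8, 1.3]
grip_width: -0.1
```

```bash
python3 - <<'E'
from h import *
print(delta(W(BOX,(65,30,75))))
s=eyes.snapshot("wrist");cv2.imwrite("pics/w1.png",s["frame"]);print(np.round(s["extrinsics"],3).tolist(),s["fovy"])
for p in [(62.5,125,30),(62.5,-125,30),(-62.5,-125,30),(-62.5,125,30),(31,30,90),(-31,-30,90)]:print(p,proj(s,W(BOX,p)).round(1))
print(sensors.sense()["joints"].round(3))
E
```

```text
(array([ -1.8,  -1.4, 118. ]), 'sense', array([611.5, -98.2, 193. ]), array([3.1410e+00, 5.0000e-04, 1.4238e+00]), array([ 0.6, -0.8,  1.3]))
[[0.989, -0.147, 0.001, -619.883], [-0.141, -0.945, 0.297, -45.612], [-0.042, -0.294, -0.955, 375.432], [0.0, 0.0, 0.0, 1.0]] 66.93883515597354
(62.5, 125, 30) [320.6  90.7]
(62.5, -125, 30) [322. 294.]
(-62.5, -125, 30) [226.6 294.3]
(-62.5, 125, 30) [203.2  91.1]
(31, 30, 90) [288.  191.9]
(-31, -30, 90) [229.9 248.4]
[-0.242  0.248  1.189  0.007  1.702 -0.102]
```

View pics/w1.png

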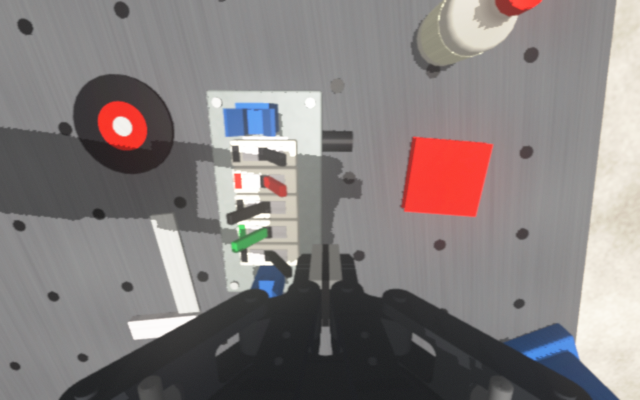

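Emit:
arm_command([
  {"tx":-0.0018,"ty":-0.0014,"tz":0.04,"spin":0},
  {"tx":0,"ty":0,"tz":0.04,"spin":0},
  {"tx":0,"ty":0,"tz":0.038,"spin":0},
  {"tx":0,"ty":-0.01,"tz":0,"spin":0},
  {"tx":0,"ty":-0.01,"tz":0,"spin":0},
  {"tx":0,"ty":-0.01,"tz":0,"spin":0},
  {"tx":0,"ty":-0.01,"tz":0,"spin":0},
  {"tx":0,"ty":-0.01,"tz":0,"spin":0},
  {"tx":0,"ty":0,"tz":0,"spin":0},
])

```text
time: 5.1
eef_pos: [558.5, -94.0, 75.2]
ee_rot: [3.141, 0.0, 1.426]
contact_force: [-0.2, 0.3, 1.0]
grip_width: -0.1
```

```bash
python3 - <<'E'
from h import *
print(delta(W(BOX,(0,30,75))))
s=eyes.snapshot("wrist");cv2.imwrite("pics/w2.png",s["frame"])
E
```

```text
(array([  1.7, -13.4,   0.2]), 'sense', array([558.5, -94. ,  75.2]), array([3.1410e+00, 1.0000e-04, 1.4262e+00]), array([-0.2,  0.3,  1. ]))
```

View pics/w2.png

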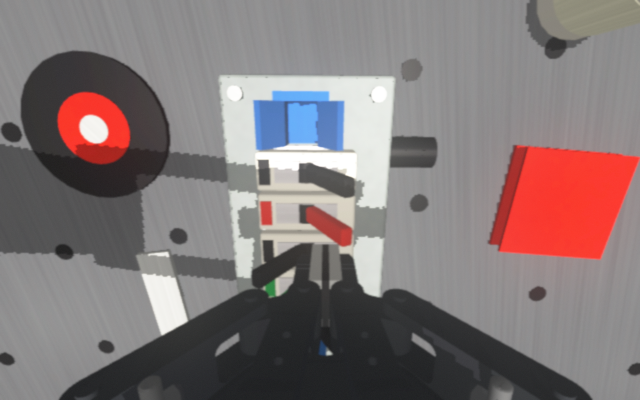

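```bash
python3 - <<'E'
from h import *
s=eyes.snapshot("wrist");p=sensors.sense()["eef_pos"]
for P in [p,p+[0,0,19],p+[0,0,40]]:print(proj(s,P).round(1))
for q in [(31,30,90),(31,60,90),(-31,0,90),(62.5,125,30),(-62.5,125,30)]: print(q,proj(s,W(BOX,q)).round(1))
E
```

```text
[324.9 231.1]
[325.  243.8]
[325.  261.2]
(31, 30, 90) [353.5 238.3]
(31, 60, 90) [355.  189.3]
(-31, 0, 90) [252.5 282.7]
(62.5, 125, 30) [395.   75.8]
(-62.5, 125, 30) [213.6  75.8]
```

```bash
python3 - <<'E'
from h import *
s=eyes.snapshot("scene");p=sensors.sense()["eef_pos"]
u=proj(s,p);print(u,proj(s,p+[0,0,19]))
im=s["frame"].copy();im[int(round(u[1])),int(round(u[0]))]=(255,0,255)
c=cv2.resize(im[150:300,230:430],None,fx=4,fy=4,interpolation=0);cv2.imwrite("pics/s2.png",c)
s=eyes.snapshot("wrist");im=s["frame"];cv2.imwrite("pics/w2z.png",cv2.resize(im[150:300,230:430],None,fx=4,fy=4,interpolation=2))
E
```

```text
[320.78934948 225.43670856] [320.72212814 220.33450537]
```

View pics/s2.png

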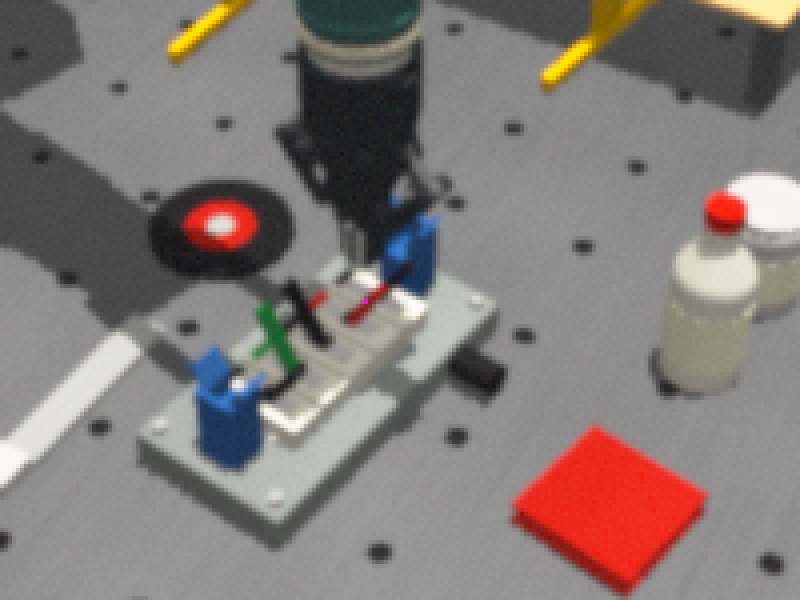

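View pics/w2z.png

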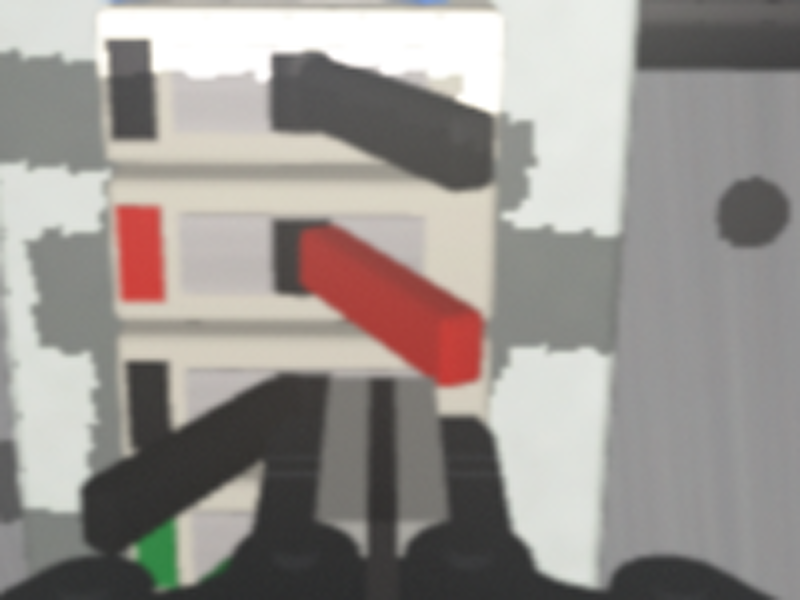

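```bash
python3 - <<'E'
from h import *
a=eyes.snapshot("scene");b=eyes.snapshot("wrist");p=sensors.sense()["eef_pos"]
c1,d1=ray(a,317.5,213.7);c2,d2=ray(b,325,243.7)
A=[];B=[]
M=np.zeros((3,3));v=np.zeros(3)
for c,d in((c1,d1),(c2,d2)):
    d=d/np.linalg.norm(d);Q=np.eye(3)-np.outer(d,d);M+=Q;v+=Q@c
x=np.linalg.solve(M,v);print(x,x-p,proj(a,x),proj(b,x)); print("cam",c2-p)
E
```

```text
[554.42848535 -89.43228157 109.71202416] [-4.90132957  4.68863561 35.03844291] [319.91393211 214.35655735] [313.97607666 249.9885175 ]
cam [ 11.0651012   74.31466051 179.8949578 ]
```

Emit:
arm_command([
  {"tx":0.0017,"ty":0.026,"tz":0,"spin":0},
  {"tx":0,"ty":0.026,"tz":0,"spin":0},
  {"tx":0,"ty":0,"tz":0.018,"spin":0},
  {"tx":0,"ty":-0.01,"tz":0,"spin":0},
  {"tx":0,"ty":-0.01,"tz":0,"spin":0},
  {"tx":0,"ty":-0.01,"tz":0,"spin":0},
  {"tx":0,"ty":-0.005,"tz":0,"spin":0},
  {"tx":0,"ty":0,"tz":0,"spin":0},
])

```text
time: 6.4
eef_pos: [575.9, -94.8, 57.5]
ee_rot: [3.14, 0.0, 1.426]
contact_force: [1.2, -0.2, 1.1]
grip_width: 0.1
```

```bash
python3 - <<'E'
from h import *
print(delta(W(BOX,(0,30,57))))
s=eyes.snapshot("wrist");im=s["frame"];cv2.imwrite("pics/w3.png",cv2.resize(im[150:350,230:430],None,fx=3,fy=3,interpolation=2))
E
```

```text
(array([ -0. , -30.7,   0.5]), 'sense', array([575.9, -94.8,  57.5]), array([3.1404e+00, 2.0000e-04, 1.4264e+00]), array([ 1.2, -0.2,  1.1]))
```

View pics/w3.png

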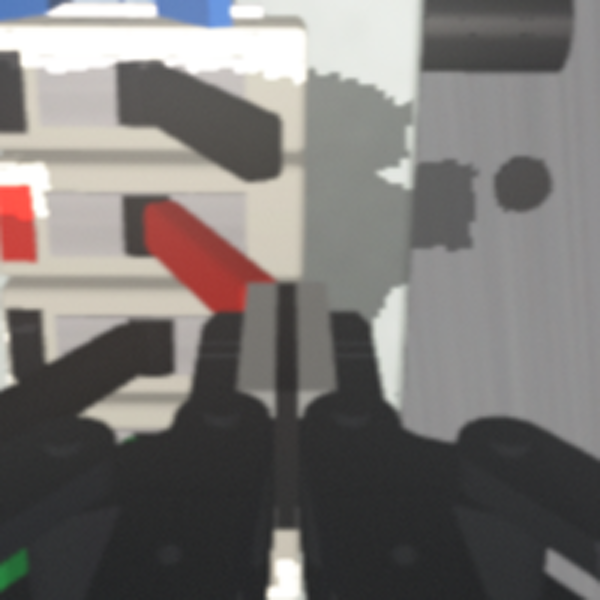

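Emit:
arm_command([
  {"tx":0,"ty":-0.01,"tz":0,"spin":0},
  {"tx":0,"ty":-0.01,"tz":0,"spin":0},
  {"tx":0,"ty":0,"tz":0,"spin":0},
])

```text
time: 6.82
eef_pos: [555.5, -91.8, 56.7]
ee_rot: [-3.141, 0.0, 1.426]
contact_force: [0.3, 0.0, -0.4]
grip_width: 0.1
```

```bash
python3 - <<'E'
from h import *
print(delta(W(BOX,(0,30,57))))
s=eyes.snapshot("wrist");im=s["frame"];a=cv2.resize(im[150:350,230:430],None,fx=2,fy=2,interpolation=2)
s=eyes.snapshot("scene");im=s["frame"];b=cv2.resize(im[180:280,250:350],None,fx=4,fy=4,interpolation=2)
cv2.imwrite("pics/w4.png",np.hstack([a,b]))
E
```

```text
(array([ -0.1, -10.1,  -0.3]), 'sense', array([555.5, -91.8,  56.7]), array([-3.1412,  0.    ,  1.4264]), array([ 0.3,  0. , -0.4]))
```

View pics/w4.png

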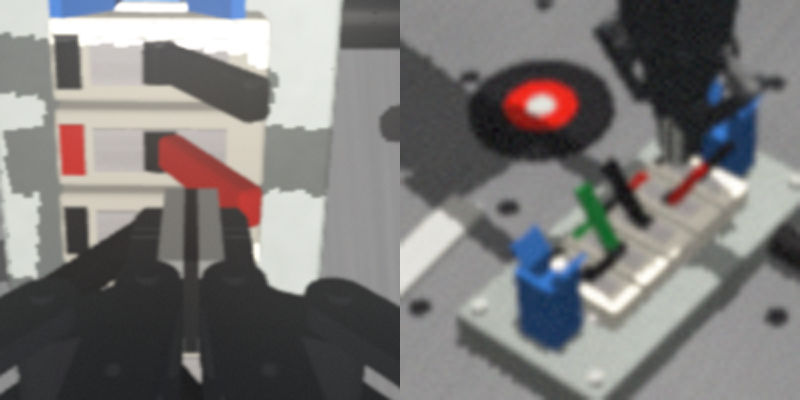

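```bash
python3 - <<'E'
from h import *
b=eyes.snapshot("wrist");a=eyes.snapshot("scene");p=sensors.sense()["eef_pos"];r=np.array([np.cos(1.426),np.sin(1.426),0])
for h in (0,20,30,35,40,45,50):
  print(h,[proj(b,p+k*r+[0,0,h]).round(1)[1] for k in (-11,0,11)],proj(a,p+[0,0,h]).round(1))
s=eyes.snapshot("wrist");cv2.imwrite("pics/w5.png",cv2.resize(s["frame"][200:400,190:460],None,fx=2.9,fy=2.9,interpolation=2))
E
```

```text
0 [np.float64(246.8), np.float64(231.2), np.float64(215.0)] [320.3 229.4]
20 [np.float64(261.6), np.float64(244.6), np.float64(226.9)] [320.3 224.1]
30 [np.float64(270.3), np.float64(252.4), np.float64(233.8)] [320.2 221.4]
35 [np.float64(275.0), np.float64(256.7), np.float64(237.6)] [320.2 220.1]
40 [np.float64(280.0), np.float64(261.2), np.float64(241.7)] [320.2 218.7]
45 [np.float64(285.3), np.float64(266.1), np.float64(246.0)] [320.2 217.4]
50 [np.float64(291.0), np.float64(271.2), np.float64(250.6)] [320.2 216. ]
```

View pics/w5.png

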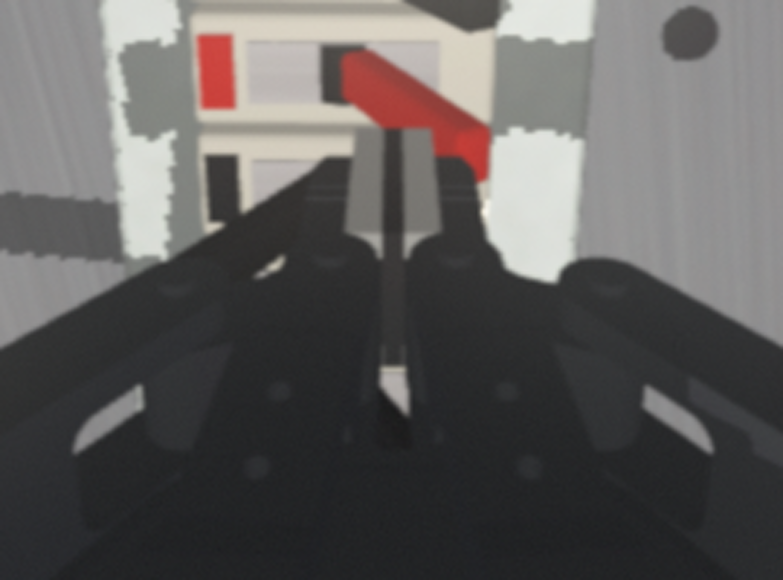

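Emit:
arm_command([
  {"tx":0,"ty":0.028,"tz":0,"spin":0},
  {"tx":0,"ty":0.027,"tz":0,"spin":0},
  {"tx":0,"ty":0,"tz":0.02,"spin":0},
  {"tx":0,"ty":-0.01,"tz":0,"spin":0},
  {"tx":0,"ty":-0.01,"tz":0,"spin":0},
  {"tx":0,"ty":-0.01,"tz":0,"spin":0},
  {"tx":0,"ty":-0.01,"tz":0,"spin":0},
  {"tx":0,"ty":0,"tz":0,"spin":0},
])

```text
time: 8.07
eef_pos: [570.2, -94.0, 37.5]
ee_rot: [-3.141, 0.0, 1.426]
contact_force: [0.9, -0.9, 1.2]
grip_width: 0.1
```

```bash
cat > look.py <<'E'
from h import *
import sys
print(delta(W(BOX,(0,float(sys.argv[2]),37))))
s=eyes.snapshot("wrist");im=s["frame"];a=cv2.resize(im[130:330,220:420],None,fx=2,fy=2,interpolation=2)
s=eyes.snapshot("scene");im=s["frame"];b=cv2.resize(im[180:280,250:350],None,fx=4,fy=4,interpolation=2)
cv2.imwrite(sys.argv[1],np.hstack([a,b]))
E
python3 look.py pics/w6.png 30
```

```text
(array([  0. , -24.9,   0.5]), 'sense', array([570.2, -94. ,  37.5]), array([-3.1415e+00,  3.0000e-04,  1.4263e+00]), array([ 0.9, -0.9,  1.2]))
```

View pics/w6.png

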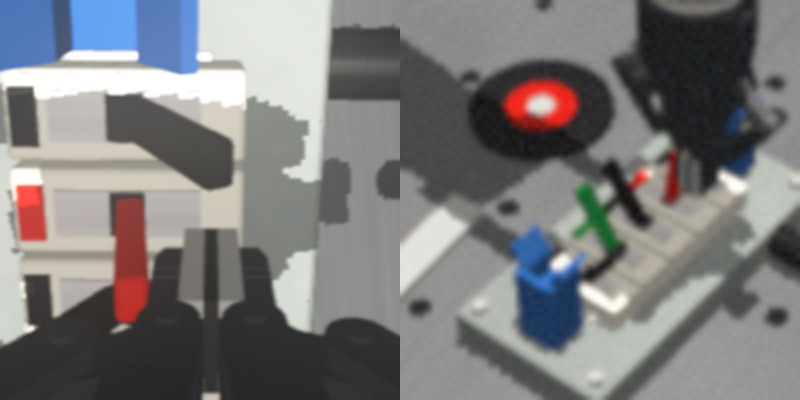

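Emit:
arm_command([
  {"tx":0,"ty":-0.01,"tz":0,"spin":0},
  {"tx":0,"ty":-0.01,"tz":0,"spin":0},
  {"tx":0,"ty":-0.005,"tz":0,"spin":0},
  {"tx":0,"ty":0,"tz":0,"spin":0},
])

```text
time: 8.68
eef_pos: [545.1, -90.3, 36.4]
ee_rot: [-3.139, -0.0, 1.426]
contact_force: [0.4, -0.7, 1.0]
grip_width: -0.1
```

```bash
python3 look.py pics/w7.png 30
```

```text
(array([-0.1,  0.4, -0.6]), 'sense', array([545.1, -90.3,  36.4]), array([-3.1393, -0.    ,  1.4264]), array([ 0.4, -0.7,  1. ]))
```

View pics/w7.png

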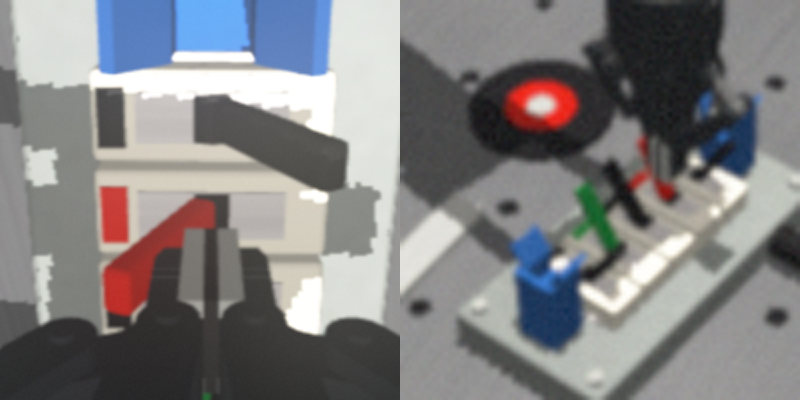

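```bash
python3 - <<'E'
from h import *
s=eyes.snapshot("wrist");im=s["frame"]
for th in (0,.1,.2,.3,.4):
    a=-.6+th
    P=[W(BOX,(55*np.sin(a)+dx*np.cos(a),y,45+55*np.cos(a)-dx*np.sin(a))) for dx,y in((-4,24),(4,24),(4,36),(-4,36))]
    print(th,[proj(s,q).round(0).tolist() for q in P])
cv2.imwrite("pics/w8.png",cv2.resize(im[200:330,220:350],None,fx=6,fy=6,interpolation=2)[:600])
E
```

```text
0 [[253.0, 284.0], [265.0, 289.0], [264.0, 267.0], [252.0, 262.0]]
0.1 [[261.0, 288.0], [275.0, 293.0], [273.0, 270.0], [260.0, 265.0]]
0.2 [[270.0, 291.0], [285.0, 295.0], [284.0, 272.0], [269.0, 268.0]]
0.3 [[280.0, 294.0], [297.0, 297.0], [296.0, 274.0], [279.0, 271.0]]
0.4 [[291.0, 296.0], [309.0, 299.0], [308.0, 275.0], [290.0, 273.0]]
```

View pics/w8.png

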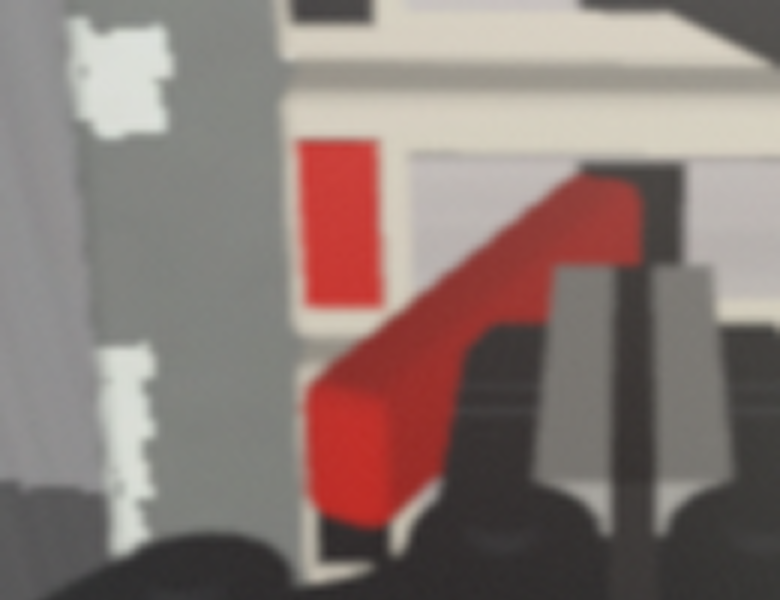

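Emit:
arm_command([
  {"tx":0,"ty":-0.003,"tz":0,"spin":0},
  {"tx":0,"ty":-0.003,"tz":0,"spin":0},
  {"tx":0,"ty":0,"tz":0,"spin":0},
])

```text
time: 9.2
eef_pos: [540.7, -89.7, 37.1]
ee_rot: [3.141, 0.0, 1.426]
contact_force: [2.1, -0.1, 0.1]
grip_width: -0.3
```

Emit:
arm_command([
  {"tx":0,"ty":-0.002,"tz":0,"spin":0},
  {"tx":0,"ty":0,"tz":0,"spin":0},
])

```text
time: 9.45
eef_pos: [538.5, -89.4, 36.9]
ee_rot: [3.141, 0.0, 1.426]
contact_force: [2.1, -0.1, 0.7]
grip_width: 0.2
```

```bash
python3 - <<'E'
from h import *
print(delta(W(BOX,(0,30,37))))
s=eyes.snapshot("wrist");im=s["frame"]
for th in (0,.1,.2):
    a=-.6+th
    P=[W(BOX,(55*np.sin(a)+dx*np.cos(a),y,45+55*np.cos(a)-dx*np.sin(a))) for dx,y in((-4,24),(4,24),(4,36),(-4,36))]
    print(th,[proj(s,q).round(0).tolist() for q in P])
print("corners",proj(s,W(BOX,(35,105,50))),proj(s,W(BOX,(35,75,50))),proj(s,W(BOX,(-35,75,50))))
cv2.imwrite("pics/w9.png",cv2.resize(im[130:330,200:420],None,fx=3,fy=3,interpolation=2)[:600])
E
```

```text
(array([ 0. ,  7.1, -0.1]), 'sense', array([538.5, -89.4,  36.9]), array([3.1414e+00, 2.0000e-04, 1.4264e+00]), array([ 2.1, -0.1,  0.7]))
0 [[268.0, 284.0], [281.0, 289.0], [279.0, 266.0], [267.0, 261.0]]
0.1 [[276.0, 287.0], [290.0, 292.0], [289.0, 269.0], [275.0, 265.0]]
0.2 [[286.0, 291.0], [301.0, 294.0], [300.0, 271.0], [285.0, 268.0]]
corners [404.2641275  108.78346553] [400.09686298 165.25557945] [274.21326558 165.32145658]
```

View pics/w9.png

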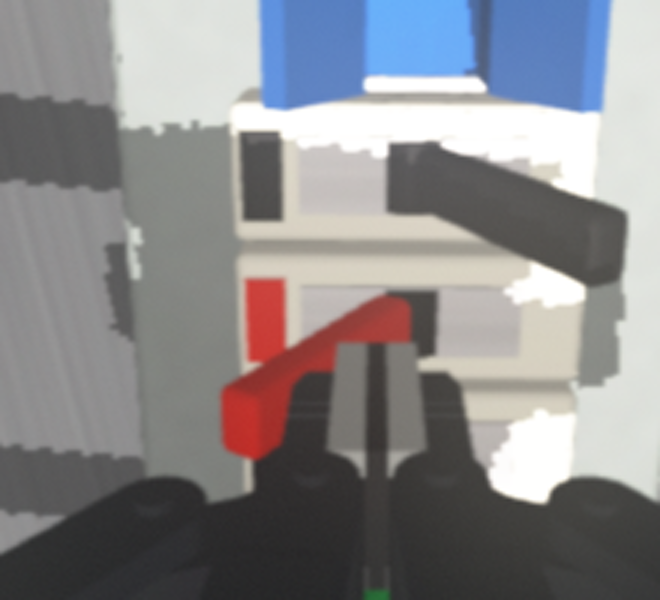

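Emit:
arm_command([
  {"tx":0,"ty":-0.002,"tz":0,"spin":0},
  {"tx":0,"ty":0,"tz":0,"spin":0},
])

```text
time: 9.75
eef_pos: [536.4, -89.1, 36.8]
ee_rot: [-3.142, 0.0, 1.426]
contact_force: [1.8, -0.5, -0.6]
grip_width: -0.1
```

Emit:
arm_command([
  {"tx":0,"ty":-0.001,"tz":0,"spin":0},
  {"tx":0,"ty":0,"tz":0,"spin":0},
])

```text
time: 10.0
eef_pos: [536.2, -89.0, 37.1]
ee_rot: [3.14, 0.0, 1.426]
contact_force: [4.4, -0.4, -0.0]
grip_width: -0.0
```

Emit:
arm_command([
  {"tx":0,"ty":-0.0015,"tz":0,"spin":0},
  {"tx":0,"ty":0,"tz":0,"spin":0},
])

```text
time: 10.25
eef_pos: [535.8, -89.0, 37.6]
ee_rot: [3.138, 0.0, 1.426]
contact_force: [5.2, -1.9, -0.6]
grip_width: 0.2
```

Emit:
arm_command([
  {"tx":0,"ty":0.008,"tz":0,"spin":0},
  {"tx":0,"ty":0,"tz":-0.04,"spin":0},
  {"tx":0,"ty":0,"tz":-0.04,"spin":0},
  {"tx":-0.03,"ty":-0.03,"tz":0,"spin":0},
  {"tx":-0.03,"ty":-0.033,"tz":0,"spin":0},
  {"tx":0,"ty":0,"tz":0,"spin":0},
])

```text
time: 11.0
eef_pos: [468.1, -140.9, 116.1]
ee_rot: [-3.137, -0.0, 1.423]
contact_force: [0.4, -0.0, 0.7]
grip_width: 0.2
```

```bash
python3 - <<'E'
from h import *
print(delta(W(BOX,(-65,-30,37))))
s=eyes.snapshot("wrist");im=s["frame"];cv2.imwrite("pics/w10.png",im)
E
```

```text
(array([ 1.1,  4.4, 79.1]), 'sense', array([ 468.1, -140.9,  116.1]), array([-3.1374e+00, -2.0000e-04,  1.4233e+00]), array([ 0.4, -0. ,  0.7]))
```

View pics/w10.png

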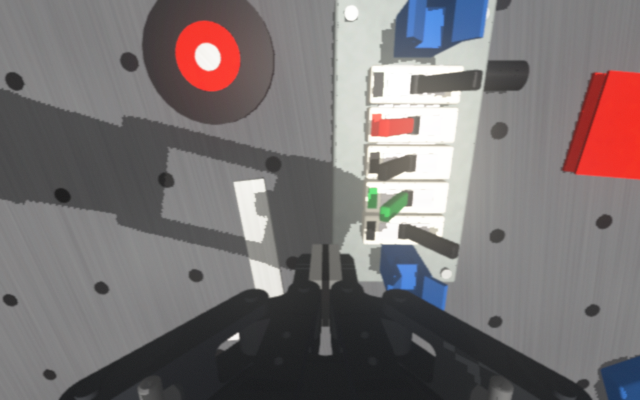

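Emit:
arm_command([
  {"tx":0.001,"ty":0,"tz":0.04,"spin":0},
  {"tx":0,"ty":0,"tz":0.039,"spin":0},
  {"tx":0,"ty":0.012,"tz":0,"spin":0},
  {"tx":0,"ty":0.012,"tz":0,"spin":0},
  {"tx":0,"ty":0.012,"tz":0,"spin":0},
  {"tx":0,"ty":0.012,"tz":0,"spin":0},
  {"tx":0,"ty":0.012,"tz":0,"spin":0},
  {"tx":0,"ty":0.01,"tz":0,"spin":0},
  {"tx":0,"ty":0.008,"tz":0,"spin":0},
  {"tx":0,"ty":0,"tz":0,"spin":0},
])

```text
time: 12.3
eef_pos: [545.7, -149.9, 37.0]
ee_rot: [-3.134, -0.0, 1.426]
contact_force: [-8.3, 0.6, 3.4]
grip_width: -0.2
```

```bash
python3 look.py pics/w11.png -30
```

```text
(array([-1.2, -8.8, -0. ]), 'sense', array([ 545.7, -149.9,   37. ]), array([-3.1339e+00, -4.0000e-04,  1.4265e+00]), array([-8.3,  0.6,  3.4]))
```

View pics/w11.png

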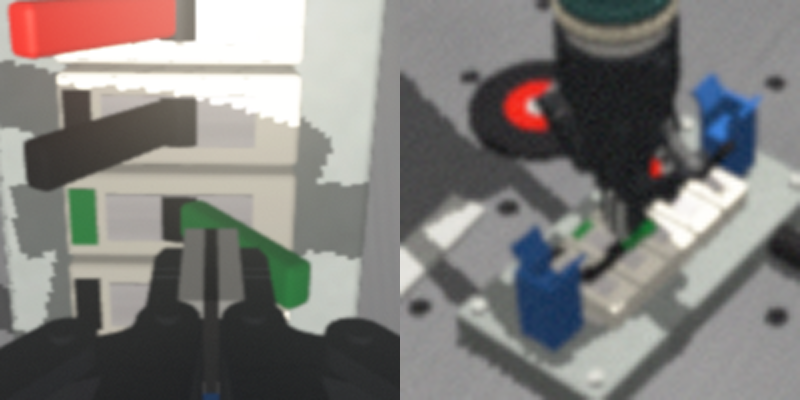

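Emit:
arm_command([
  {"tx":0,"ty":0.001,"tz":0,"spin":0},
  {"tx":0,"ty":0,"tz":0,"spin":0},
])

```text
time: 12.65
eef_pos: [545.7, -149.9, 36.9]
ee_rot: [-3.133, -0.0, 1.426]
contact_force: [-10.8, 0.5, 3.3]
grip_width: -0.3
```

```bash
python3 - <<'E'
from h import *
print(delta(W(BOX,(0,-30,37))))
s=eyes.snapshot("wrist");im=s["frame"]
for th in (0,.1,.2):
    a=.6-th
    P=[W(BOX,(55*np.sin(a)+dx*np.cos(a),y,45+55*np.cos(a)-dx*np.sin(a))) for dx,y in((-4,-36),(4,-36),(4,-24),(-4,-24))]
    print(th,[proj(s,q).round(0).tolist() for q in P])
print("corners",[proj(s,W(BOX,q)) for q in ((35,-15,50),(-35,-15,50))])
cv2.imwrite("pics/w12.png",cv2.resize(im[130:330,200:420],None,fx=3,fy=3,interpolation=2)[:600])
E
```

```text
(array([-1.2, -8.7, -0.1]), 'sense', array([ 545.7, -149.9,   36.9]), array([-3.1326e+00, -5.0000e-04,  1.4263e+00]), array([-10.8,   0.5,   3.3]))
0 [[364.0, 291.0], [376.0, 286.0], [377.0, 264.0], [365.0, 268.0]]
0.1 [[354.0, 294.0], [368.0, 290.0], [369.0, 267.0], [354.0, 271.0]]
0.2 [[343.0, 297.0], [358.0, 293.0], [359.0, 270.0], [343.0, 273.0]]
corners [array([369.07236227, 218.07272778]), array([249.8423035 , 217.78088847])]
```

View pics/w12.png

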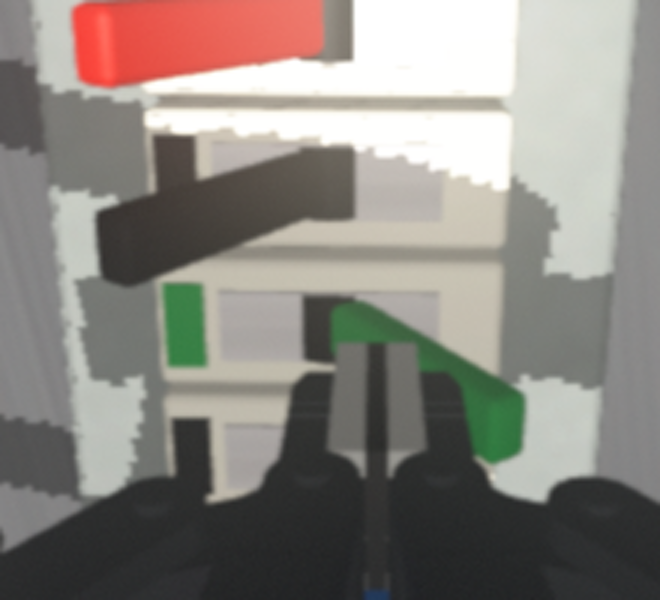

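Emit:
arm_command([
  {"tx":0,"ty":-0.008,"tz":0,"spin":0},
  {"tx":0,"ty":0,"tz":-0.05,"spin":0},
  {"tx":0,"ty":0,"tz":-0.05,"spin":0},
  {"tx":0.05,"ty":-0.01,"tz":0,"spin":0},
  {"tx":0.05,"ty":-0.01,"tz":0,"spin":0},
  {"tx":0.05,"ty":-0.01,"tz":0,"spin":0},
  {"tx":0.05,"ty":-0.01,"tz":0,"spin":0},
  {"tx":0.05,"ty":-0.01,"tz":0,"spin":0},
  {"tx":0.05,"ty":-0.01,"tz":0,"spin":0},
  {"tx":0.05,"ty":-0.01,"tz":0,"spin":0},
  {"tx":0,"ty":0,"tz":0,"spin":0},
], claw=0.05)

```text
time: 14.08
eef_pos: [522.9, 211.0, 138.0]
ee_rot: [3.14, -0.002, 1.432]
contact_force: [0.1, 0.6, -0.5]
grip_width: 50.0
```

```bash
python3 - <<'E'
from h import *
print(delta([530,250,50]))
s=eyes.snapshot("wrist");im=s["frame"];cv2.imwrite("pics/w13.png",im)
t=eyes.snapshot("top");cv2.imwrite("pics/t13.png",t["frame"])
print(proj(s,[530.7,274.2,16]))
E
```

```text
(array([39.6,  1.7, 88. ]), 'sense', array([522.9, 211. , 138. ]), array([ 3.1399e+00, -2.4000e-03,  1.4319e+00]), array([ 0.1,  0.6, -0.5]))
[323.37364944 121.27543314]
```

View pics/w13.png

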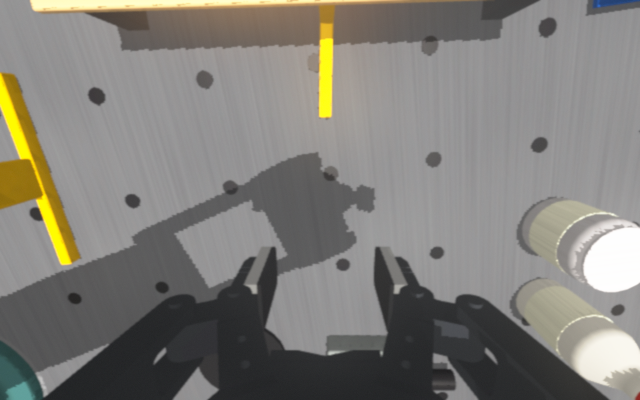

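View pics/t13.png

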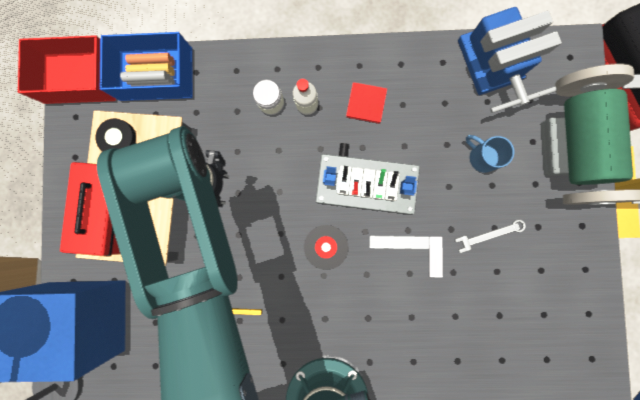

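```bash
python3 - <<'E'
from h import *
s=eyes.snapshot("wrist");im=s["frame"]
h=cv2.cvtColor(im,cv2.COLOR_BGR2HSV);m=(h[...,0]>18)&(h[...,0]<32)&(h[...,1]>180)&(h[...,2]>190)
for r in (15,30,50,70,90,105,110,112,114,116,118,120):
    c=np.where(m[r,290:360])[0]+290
    if len(c):print(r,c.min(),c.max(),onz(s,(c.min()+c.max())/2,r,16).round(1))
cv2.imwrite("pics/w14.png",cv2.resize(im[0:130,260:400],None,fx=4,fy=4,interpolation=2))
E
```

```text
30 319 330 [543.5 347.9  16. ]
50 318 330 [540.7 332.1  16. ]
70 319 329 [538.3 315.6  16. ]
90 318 329 [535.4 298.6  16. ]
105 319 329 [533.9 285.3  16. ]
110 319 329 [533.3 280.8  16. ]
112 319 328 [532.5 279.   16. ]
```

View pics/w14.png

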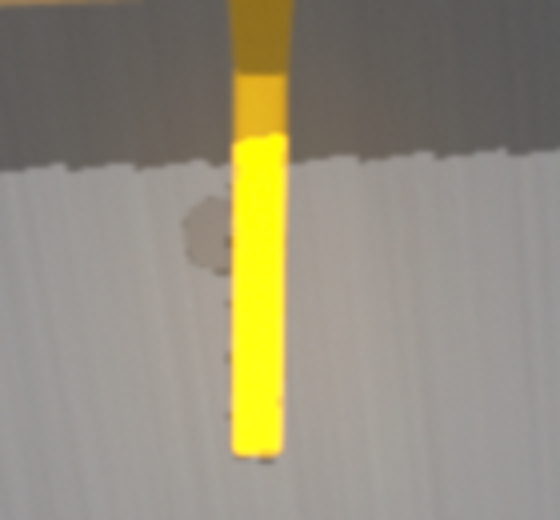

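Emit:
arm_command([
  {"tx":0,"ty":0,"tz":0,"spin":0.019},
  {"tx":0.038,"ty":-0.0005,"tz":0.04,"spin":0},
  {"tx":0.039,"ty":-0.0005,"tz":0.04,"spin":0},
  {"tx":0,"ty":0,"tz":0.04,"spin":0},
  {"tx":0,"ty":0,"tz":0,"spin":0},
], claw=0.035)

```text
time: 14.85
eef_pos: [531.1, 281.0, 13.4]
ee_rot: [-3.134, 0.005, 1.406]
contact_force: [0.2, 0.5, -0.7]
grip_width: 35.1
```

```bash
python3 - <<'E'
from h import *
print(delta([533.9,287,-30]))
s=eyes.snapshot("wrist");im=s["frame"];cv2.imwrite("pics/w15.png",im)
t=eyes.snapshot("scene");cv2.imwrite("pics/t15.png",cv2.resize(t["frame"][80:240,280:480],None,fx=4,fy=4)[:600])
print(proj(s,[532.3,277.2,16]))
E
```

```text
(array([ 6.4,  1.7, 43.4]), 'sense', array([531.1, 281. ,  13.4]), array([-3.1337,  0.0052,  1.4058]), array([ 0.2,  0.5, -0.7]))
[327.2385597  238.02564355]
```

View pics/w15.png

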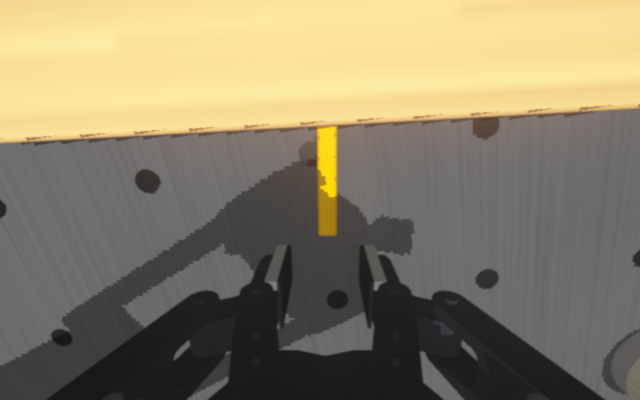

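View pics/t15.png

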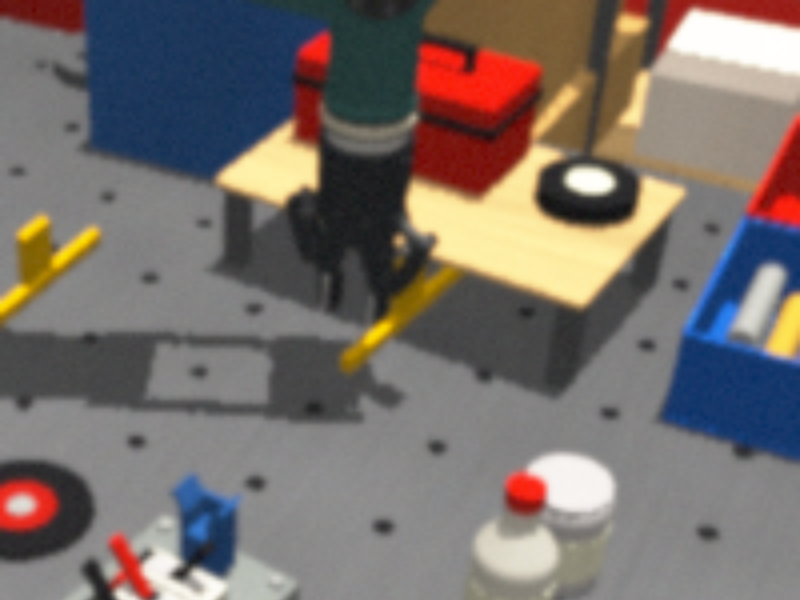

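Emit:
arm_command([
  {"tx":0,"ty":0,"tz":0.01,"spin":0},
  {"tx":0,"ty":0,"tz":0,"spin":0},
  {"tx":0,"ty":0,"tz":0,"spin":0},
])

```text
time: 15.32
eef_pos: [534.6, 283.1, 8.7]
ee_rot: [3.14, -0.001, 1.407]
contact_force: [-0.6, 0.8, -0.7]
grip_width: 35.0
```

```bash
python3 - <<'E'
from h import *
print(delta([533.9,287,-33]))
E
```

```text
(array([ 3.7, -1.3, 41.7]), 'sense', array([534.6, 283.1,   8.7]), array([ 3.1403e+00, -7.0000e-04,  1.4070e+00]), array([-0.6,  0.8, -0.7]))
```

Emit:
arm_command([
  {"tx":0.0035,"ty":-0.0007,"tz":0.01,"spin":0},
  {"tx":0,"ty":0,"tz":0.01,"spin":0},
  {"tx":0,"ty":0,"tz":0.01,"spin":0},
  {"tx":0,"ty":0,"tz":0,"spin":0},
])

```text
time: 15.82
eef_pos: [532.6, 286.2, -24.2]
ee_rot: [-3.139, 0.002, 1.407]
contact_force: [0.7, -1.3, 0.8]
grip_width: 34.8
```

```bash
python3 - <<'E'
from h import *
print(delta([533.9,287,-33]))
s=eyes.snapshot("wrist");im=s["frame"];cv2.imwrite("pics/w16.png",im)
t=eyes.snapshot("scene");cv2.imwrite("pics/t16.png",cv2.resize(t["frame"][100:200,320:420],None,fx=6,fy=6)[:600])
E
```

```text
(array([1. , 1.1, 8.8]), 'sense', array([532.6, 286.2, -24.2]), array([-3.1386e+00,  2.0000e-03,  1.4075e+00]), array([ 0.7, -1.3,  0.8]))
```

View pics/w16.png

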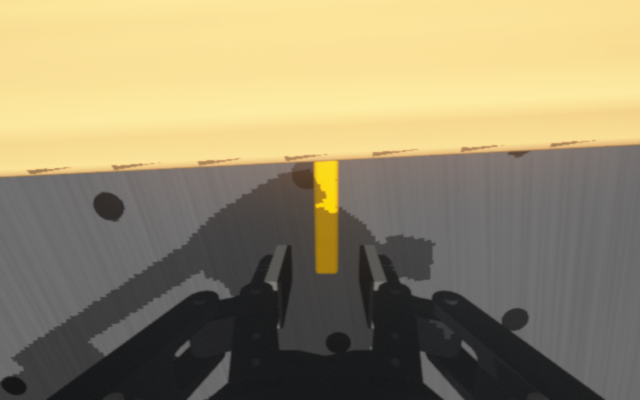

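View pics/t16.png

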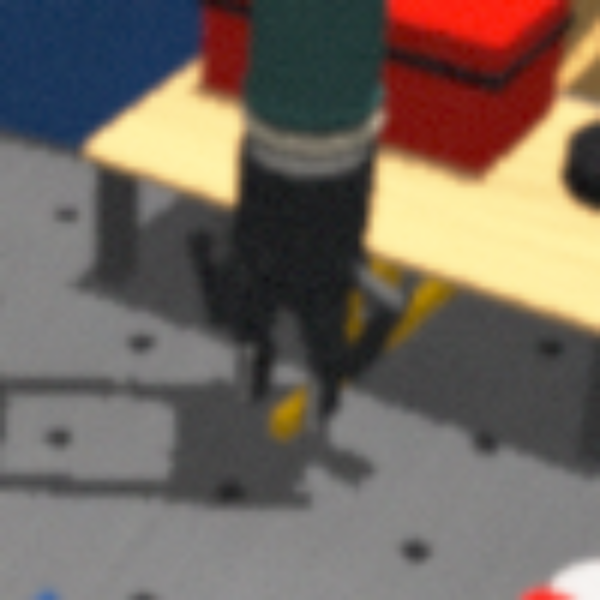

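Emit:
arm_command([
  {"tx":0,"ty":0,"tz":0.004,"spin":0},
  {"tx":0,"ty":0,"tz":0.003,"spin":0},
  {"tx":0,"ty":0,"tz":0,"spin":0},
  {"tx":0,"ty":0,"tz":0,"spin":0},
], claw=0.025)

```text
time: 16.42
eef_pos: [534.0, 286.7, -29.2]
ee_rot: [3.141, 0.0, 1.407]
contact_force: [0.5, -0.3, -0.7]
grip_width: 24.9
```

```bash
python3 - <<'E'
from h import *
print(delta([533.9,287,-33]))
s=eyes.snapshot("wrist");im=s["frame"];cv2.imwrite("pics/w17.png",cv2.resize(im[130:380,220:430],None,fx=2.4,fy=2.4))
t=eyes.snapshot("scene");cv2.imwrite("pics/t17.png",cv2.resize(t["frame"][130:190,340:400],None,fx=8,fy=8))
E
```

```text
(array([ 0.3, -0.2,  3.8]), 'sense', array([534. , 286.7, -29.2]), array([3.1415, 0.    , 1.4074]), array([ 0.5, -0.3, -0.7]))
```

View pics/w17.png

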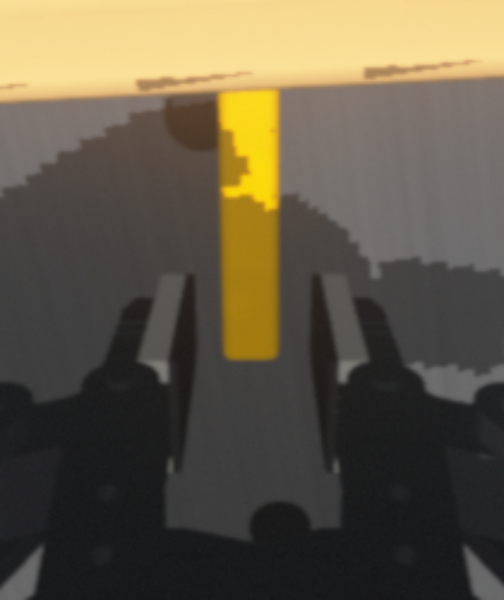

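View pics/t17.png

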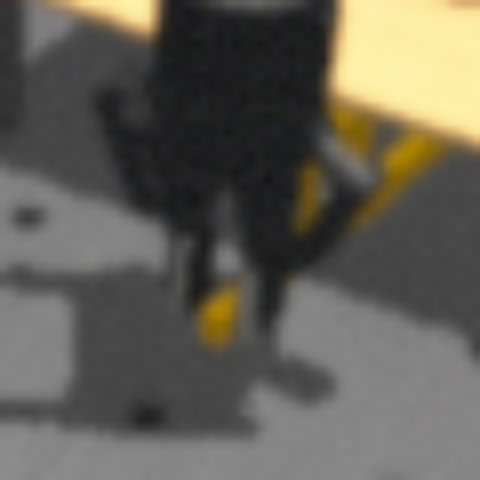

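Emit:
arm_command([
  {"tx":0,"ty":0,"tz":0.004,"spin":0},
  {"tx":0,"ty":0,"tz":0.003,"spin":0},
  {"tx":0,"ty":0,"tz":0,"spin":0},
  {"tx":0,"ty":0,"tz":0,"spin":0},
], claw=0.02)

```text
time: 17.02
eef_pos: [533.9, 286.7, -36.3]
ee_rot: [-3.142, 0.0, 1.407]
contact_force: [0.2, -1.3, -1.0]
grip_width: 20.2
```

Emit:
arm_command([
  {"tx":0,"ty":0,"tz":0.003,"spin":0},
  {"tx":0,"ty":0,"tz":0,"spin":0},
])

```text
time: 17.27
eef_pos: [534.5, 287.0, -38.3]
ee_rot: [3.14, -0.001, 1.407]
contact_force: [-0.6, -0.1, 4.6]
grip_width: 19.5
```

```bash
python3 - <<'E'
from h import *
print(delta([533.9,287,-33]))
s=eyes.snapshot("wrist");im=s["frame"];cv2.imwrite("pics/w18.png",cv2.resize(im[200:350,270:380],None,fx=4,fy=4))
E
```

```text
(array([-0.1, -0.6, -5.3]), 'sense', array([534.5, 287. , -38.3]), array([ 3.1404e+00, -6.0000e-04,  1.4074e+00]), array([-0.6, -0.1,  4.6]))
```

View pics/w18.png

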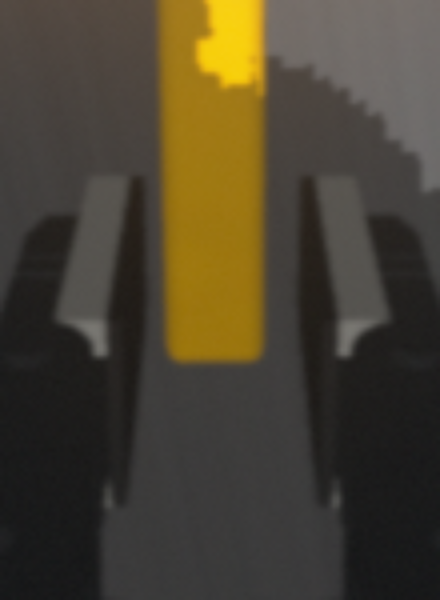

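Emit:
arm_command([
  {"tx":0,"ty":0,"tz":-0.004,"spin":0},
  {"tx":0,"ty":0,"tz":0,"spin":0},
])

```text
time: 17.58
eef_pos: [534.0, 286.7, -35.2]
ee_rot: [3.141, -0.0, 1.407]
contact_force: [0.2, 0.6, 0.1]
grip_width: 20.0
```

Emit:
arm_command([
  {"tx":0,"ty":0,"tz":0,"spin":0},
  {"tx":0,"ty":0,"tz":0,"spin":0},
  {"tx":0,"ty":0,"tz":0,"spin":0},
  {"tx":0,"ty":0,"tz":0,"spin":0},
], claw=0, squeeze=40)

```text
time: 18.08
eef_pos: [533.8, 286.7, -35.3]
ee_rot: [-3.141, 0.0, 1.408]
contact_force: [-0.9, -0.8, 1.5]
grip_width: 11.0
```

Emit:
arm_command([
  {"tx":-0.01,"ty":0,"tz":0,"spin":0},
  {"tx":-0.02,"ty":0,"tz":0,"spin":0},
  {"tx":-0.02,"ty":0,"tz":0,"spin":0},
  {"tx":-0.02,"ty":0,"tz":0,"spin":0},
  {"tx":-0.02,"ty":0,"tz":0,"spin":0},
  {"tx":-0.02,"ty":0,"tz":0,"spin":0},
  {"tx":-0.02,"ty":0,"tz":0,"spin":0},
  {"tx":-0.02,"ty":0,"tz":0,"spin":0},
  {"tx":-0.01,"ty":0,"tz":0,"spin":0},
  {"tx":0,"ty":0,"tz":0,"spin":0},
  {"tx":0,"ty":0,"tz":0,"spin":0},
])

```text
time: 19.45
eef_pos: [507.9, 128.7, -35.3]
ee_rot: [-3.141, 0.001, 1.408]
contact_force: [-0.6, -1.8, -1.4]
grip_width: 10.7
```

```bash
python3 - <<'E'
from h import *
s=eyes.snapshot("wrist");im=s["frame"];cv2.imwrite("pics/w19.png",im)
t=eyes.snapshot("scene");cv2.imwrite("pics/t19.png",cv2.resize(t["frame"][100:250,260:460],None,fx=4,fy=4))
E
```

```text
(no output)
```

View pics/w19.png

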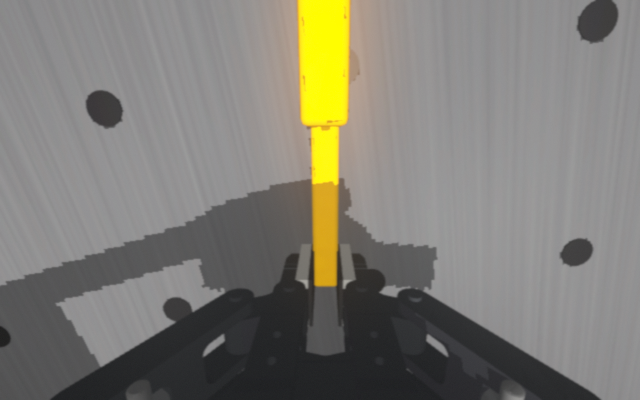

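View pics/t19.png

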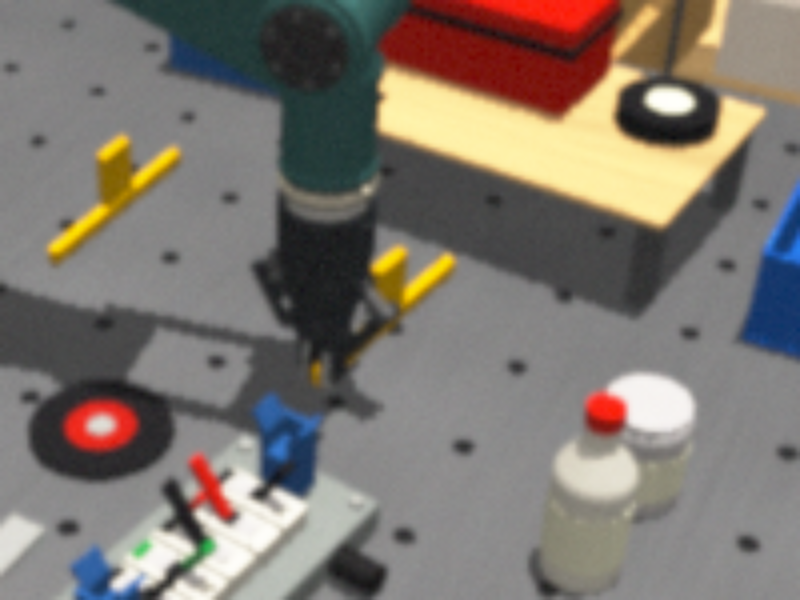

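Emit:
arm_command([
  {"tx":0,"ty":0,"tz":0,"spin":0},
  {"tx":0,"ty":0,"tz":0,"spin":0},
  {"tx":0,"ty":0,"tz":-0.01,"spin":0},
  {"tx":0,"ty":0,"tz":-0.03,"spin":0},
  {"tx":0,"ty":0,"tz":-0.04,"spin":0},
  {"tx":0,"ty":0,"tz":-0.04,"spin":0},
  {"tx":0,"ty":0,"tz":-0.02,"spin":0},
  {"tx":0,"ty":0,"tz":0,"spin":0},
  {"tx":0,"ty":0,"tz":0,"spin":0},
], claw=0.03)

```text
time: 20.68
eef_pos: [507.3, 128.8, 104.0]
ee_rot: [-3.14, 0.0, 1.407]
contact_force: [-0.3, 0.7, -1.0]
grip_width: 29.9
```

```bash
python3 - <<'E'
from h import *
print(delta([0,0,0])[1:])
s=eyes.snapshot("wrist");im=s["frame"];cv2.imwrite("pics/w20.png",im)
h=cv2.cvtColor(im,cv2.COLOR_BGR2HSV);m=(h[...,0]>18)&(h[...,0]<32)&(h[...,1]>150)&(h[...,2]>120)
for r in range(5,260,12):
    c=np.where(m[r,250:420])[0]+250
    if len(c):print(r,c.min(),c.max(),onz(s,(c.min()+c.max())/2,r,16).round(1),onz(s,(c.min()+c.max())/2,r,70).round(1))
E
```

```text
('sense', array([507.3, 128.8, 104. ]), array([-3.1403e+00,  5.0000e-04,  1.4075e+00]), array([-0.3,  0.7, -1. ]))
5 318 332 [532.2 278.1  16. ] [529.7 262.9  70. ]
17 318 332 [530.8 270.   16. ] [528.7 256.5  70. ]
29 319 332 [529.9 261.8  16. ] [527.9 249.9  70. ]
41 319 332 [528.5 253.4  16. ] [526.8 243.2  70. ]
53 317 334 [527.1 244.9  16. ] [525.7 236.4  70. ]
65 317 334 [525.6 236.1  16. ] [524.5 229.4  70. ]
77 317 334 [524.2 227.2  16. ] [523.3 222.3  70. ]
89 317 334 [522.7 218.1  16. ] [522.1 215.   70. ]
101 317 334 [521.1 208.8  16. ] [520.9 207.6  70. ]
113 318 333 [519.6 199.3  16. ] [519.7 200.   70. ]
125 319 332 [518.  189.5  16. ] [518.4 192.2  70. ]
137 319 332 [516.3 179.5  16. ] [517.1 184.3  70. ]
149 320 332 [515.1 169.2  16. ] [516.1 176.   70. ]
161 320 332 [513.4 158.8  16. ] [514.7 167.7  70. ]
173 320 331 [511.2 148.2  16. ] [512.9 159.2  70. ]
185 320 332 [509.8 137.1  16. ] [511.9 150.4  70. ]
197 320 332 [508.  125.9  16. ] [510.4 141.4  70. ]
```

View pics/w20.png

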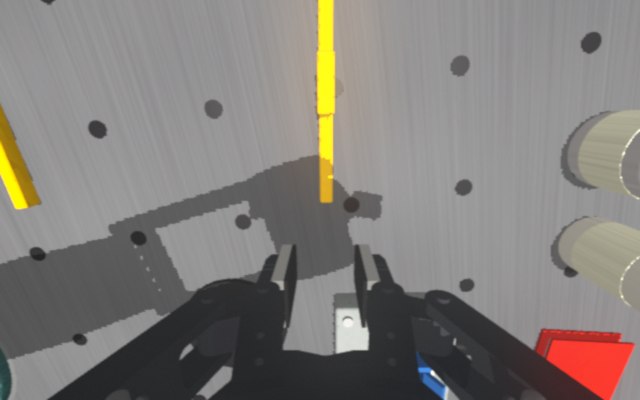

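Emit:
arm_command([
  {"tx":0.03,"ty":0.0004,"tz":0,"spin":-0.005},
  {"tx":0.03,"ty":0.0004,"tz":0,"spin":0},
  {"tx":0.0315,"ty":0.0004,"tz":0,"spin":0},
  {"tx":0,"ty":0,"tz":0.03,"spin":0},
  {"tx":0,"ty":0,"tz":0,"spin":0},
  {"tx":0,"ty":0,"tz":0,"spin":0},
  {"tx":0,"ty":0,"tz":0,"spin":0},
])

```text
time: 21.6
eef_pos: [524.4, 218.8, 75.9]
ee_rot: [3.14, -0.001, 1.412]
contact_force: [0.8, 0.3, -0.5]
grip_width: 29.8
```

```bash
python3 - <<'E'
from h import *
print(delta([522.8,219,7]))
s=eyes.snapshot("wrist");im=s["frame"];cv2.imwrite("pics/w21.png",im)
h=cv2.cvtColor(im,cv2.COLOR_BGR2HSV);m=(h[...,0]>18)&(h[...,0]<32)&(h[...,1]>150)&(h[...,2]>120)
for r in range(145,360,10):
    c=np.where(m[r,250:420])[0]+250
    if len(c):print(r,c.min(),c.max(),onz(s,(c.min()+c.max())/2,r,16).round(1),onz(s,(c.min()+c.max())/2,r,70).round(1))
E
```

```text
(array([-0.1, -1.6, 68.9]), 'sense', array([524.4, 218.8,  75.9]), array([ 3.1399e+00, -7.0000e-04,  1.4117e+00]), array([ 0.8,  0.3, -0.5]))
145 315 329 [530.1 266.4  16. ] [531.5 272.4  70. ]
155 316 329 [529.2 258.6  16. ] [530.8 266.3  70. ]
165 316 329 [527.9 250.8  16. ] [529.8 260.2  70. ]
175 316 329 [526.6 242.7  16. ] [528.8 254.   70. ]
185 316 329 [525.3 234.5  16. ] [527.7 247.7  70. ]
195 315 330 [523.9 226.2  16. ] [526.7 241.2  70. ]
205 314 331 [522.5 217.6  16. ] [525.6 234.6  70. ]
215 314 330 [520.7 209.   16. ] [524.2 227.9  70. ]
225 314 330 [519.2 200.1  16. ] [523.1 221.   70. ]
235 314 330 [517.7 191.   16. ] [521.9 214.   70. ]
245 314 330 [516.2 181.8  16. ] [520.7 206.8  70. ]
255 316 329 [515.1 172.2  16. ] [519.9 199.4  70. ]
265 317 329 [514.  162.5  16. ] [519.  191.8  70. ]
275 317 329 [512.3 152.6  16. ] [517.7 184.2  70. ]
285 317 329 [510.7 142.5  16. ] [516.4 176.3  70. ]
295 317 328 [508.6 132.2  16. ] [514.8 168.4  70. ]
```

View pics/w21.png

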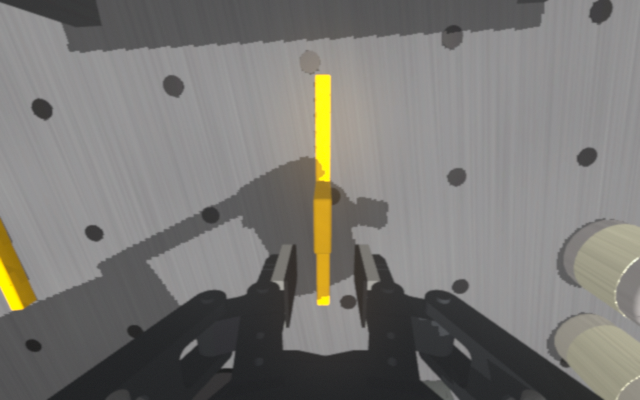

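Emit:
arm_command([
  {"tx":0.0005,"ty":-0.0014,"tz":0.02,"spin":0},
  {"tx":0,"ty":0,"tz":0.02,"spin":0},
  {"tx":0,"ty":0,"tz":0.02,"spin":0},
  {"tx":0,"ty":0,"tz":0.009,"spin":0},
  {"tx":0,"ty":0,"tz":0,"spin":0},
  {"tx":0,"ty":0,"tz":0,"spin":0},
  {"tx":0,"ty":0,"tz":0,"spin":0},
])

```text
time: 22.52
eef_pos: [523.2, 220.0, 6.9]
ee_rot: [3.14, -0.001, 1.412]
contact_force: [-0.4, -0.7, -0.9]
grip_width: 30.1
```

```bash
python3 - <<'E'
from h import *
print(delta([522.8,219,7]))
s=eyes.snapshot("wrist");im=s["frame"];cv2.imwrite("pics/w22.png",im)
E
```

```text
(array([-1. , -0.2, -0.1]), 'sense', array([523.2, 220. ,   6.9]), array([ 3.1397e+00, -9.0000e-04,  1.4124e+00]), array([-0.4, -0.7, -0.9]))
```

View pics/w22.png

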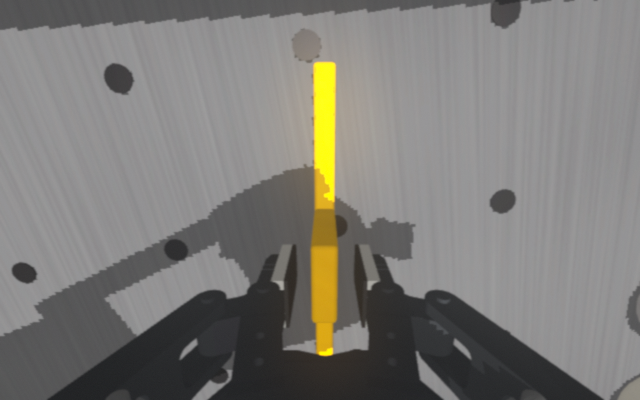

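Emit:
arm_command([
  {"tx":0,"ty":0,"tz":0,"spin":0},
  {"tx":0,"ty":0,"tz":0,"spin":0},
  {"tx":0,"ty":0,"tz":0,"spin":0},
  {"tx":0,"ty":0,"tz":0,"spin":0},
  {"tx":0,"ty":0,"tz":0,"spin":0},
], claw=0, squeeze=60)

```text
time: 23.2
eef_pos: [522.8, 219.9, 6.4]
ee_rot: [3.141, -0.0, 1.412]
contact_force: [0.2, 0.4, 4.3]
grip_width: 10.5
```

Emit:
arm_command([
  {"tx":0,"ty":0,"tz":-0.02,"spin":0},
  {"tx":0,"ty":0,"tz":-0.04,"spin":0},
  {"tx":0,"ty":0,"tz":-0.05,"spin":0},
  {"tx":0,"ty":0,"tz":-0.05,"spin":0},
  {"tx":0,"ty":0,"tz":0,"spin":0},
  {"tx":0,"ty":0,"tz":0,"spin":0},
])

```text
time: 23.95
eef_pos: [521.1, 219.3, 163.1]
ee_rot: [-3.138, 0.002, 1.412]
contact_force: [-0.3, -0.1, -3.8]
grip_width: 10.9
```

```bash
python3 - <<'E'
from h import *
print(delta([522.8,219,7]))
s=eyes.snapshot("wrist");im=s["frame"];cv2.imwrite("pics/w23.png",im)
s=eyes.snapshot("scene");im=s["frame"];cv2.imwrite("pics/t23.png",im)
E
```

```text
(array([ -0. ,   1.7, 156.1]), 'sense', array([521.1, 219.3, 163.1]), array([-3.1375e+00,  2.1000e-03,  1.4124e+00]), array([-0.3, -0.1, -3.8]))
```

View pics/w23.png

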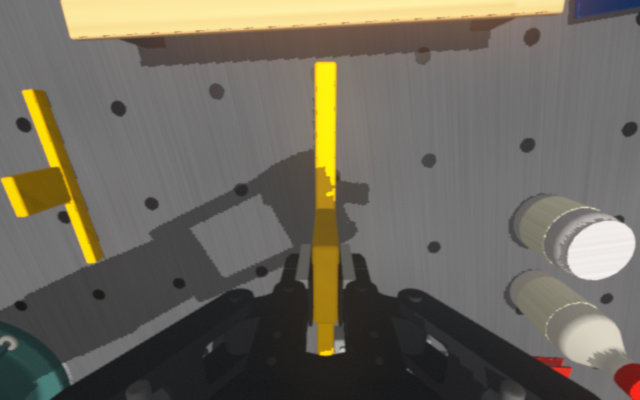

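View pics/t23.png

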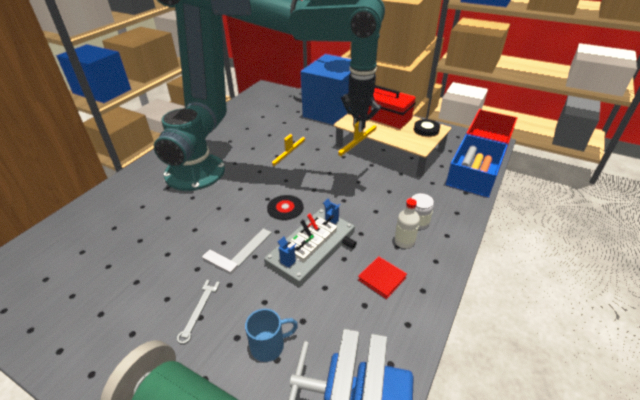

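```bash
cat > bar.py <<'E'
from h import *
s=eyes.snapshot("wrist");q=sensors.sense();p=q["eef_pos"];y=q["ee_rot"][2]
im=s["frame"];h=cv2.cvtColor(im,cv2.COLOR_BGR2HSV);m=(h[...,0]>18)&(h[...,0]<32)&(h[...,1]>150)&(h[...,2]>90)
z=p[2]-6.4+16;R=np.array([[np.cos(y),np.sin(y)],[np.sin(y),-np.cos(y)]])
col=np.where(m[:300,320:330].sum(1)>5)[0];print("top row",col.min(),p.round(1),y)
for r in [col.min()]+list(range(int(col.min())+8,220,20)):
    c=np.where(m[r,300:350])[0]+300
    if len(c):print(r,c.min(),c.max(),(R@(onz(s,(c.min()+c.max())/2,r,z)-p)[:2]).round(1))
E
python3 bar.py
```

```text
top row 61 [520.7 219.2 162.2] 1.412341929741094
61 318 332 [98.4  0.2]
69 314 336 [94.6  0.2]
89 315 336 [84.9  0.5]
109 315 335 [74.9  0.2]
129 315 335 [64.4  0.2]
149 315 335 [53.6  0.2]
169 315 335 [42.3  0.2]
189 315 335 [30.5  0.2]
209 316 334 [18.3  0.2]
```

```bash
python3 - <<'E'
from h import *
print(delta(W(BOX,(75,-70,190)),yaw=1.4264))
E
```

```text
(array([-402.8,  144.1,  -27.8]), 'sense', array([520.7, 219.2, 162.2]), array([-3.1359e+00,  2.9000e-03,  1.4123e+00]), array([ 0. , -0.3, -2.6]))
```

Emit:
arm_command([
  {"tx":0,"ty":0,"tz":-0.015,"spin":-0.014},
  {"tx":0,"ty":0,"tz":-0.01,"spin":0},
  {"tx":-0.04,"ty":0.0145,"tz":0,"spin":0},
  {"tx":-0.04,"ty":0.0145,"tz":0,"spin":0},
  {"tx":-0.04,"ty":0.0145,"tz":0,"spin":0},
  {"tx":-0.04,"ty":0.0145,"tz":0,"spin":0},
  {"tx":-0.04,"ty":0.0145,"tz":0,"spin":0},
  {"tx":-0.04,"ty":0.0145,"tz":0,"spin":0},
  {"tx":-0.04,"ty":0.0145,"tz":0,"spin":0},
  {"tx":-0.04,"ty":0.0145,"tz":0,"spin":0},
  {"tx":-0.04,"ty":0.0145,"tz":0,"spin":0},
  {"tx":-0.04,"ty":0.0145,"tz":0,"spin":0},
  {"tx":0,"ty":0,"tz":0,"spin":0},
  {"tx":0,"ty":0,"tz":0,"spin":0},
  {"tx":0,"ty":0,"tz":0,"spin":0},
  {"tx":0,"ty":0,"tz":0,"spin":0},
])

```text
time: 26.1
eef_pos: [608.4, -195.8, 191.3]
ee_rot: [3.141, 0.0, 1.428]
contact_force: [0.2, 0.4, -2.8]
grip_width: 10.6
```

```bash
python3 - <<'E'
from h import *
import pickle
print(delta(W(BOX,(75,-70,190)),yaw=1.4264))
s=eyes.snapshot("wrist");im=s["frame"];cv2.imwrite("pics/w24.png",im)
pickle.dump(s,open("s24.pkl","wb"))
for q in [(62.5,125,30),(62.5,-125,30),(-62.5,-125,30),(-62.5,125,30),(0,94,70),(0,-94,70)]: print(q,proj(s,W(BOX,q)).round(1))
cv2.imwrite("pics/w24z.png",cv2.resize(im[60:320,80:330],None,fx=2.3,fy=2.3,interpolation=2))
E
```

```text
(array([-4.7, -2.4,  1.3]), 'sense', array([ 608.4, -195.8,  191.3]), array([3.141e+00, 1.000e-04, 1.428e+00]), array([ 0.2,  0.4, -2.8]))
(62.5, 125, 30) [309.3 -16.6]
(62.5, -125, 30) [312.2 225.3]
(-62.5, -125, 30) [208.8 225.2]
(-62.5, 125, 30) [179.5 -16.8]
(0, 94, 70) [235.5   6.9]
(0, -94, 70) [251.  211.8]
```

View pics/w24.png

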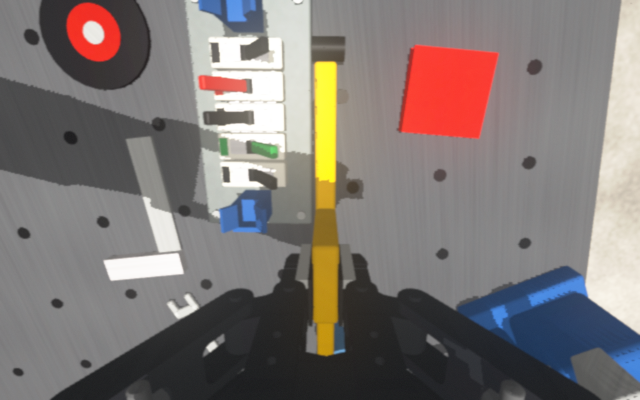

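View pics/w24z.png

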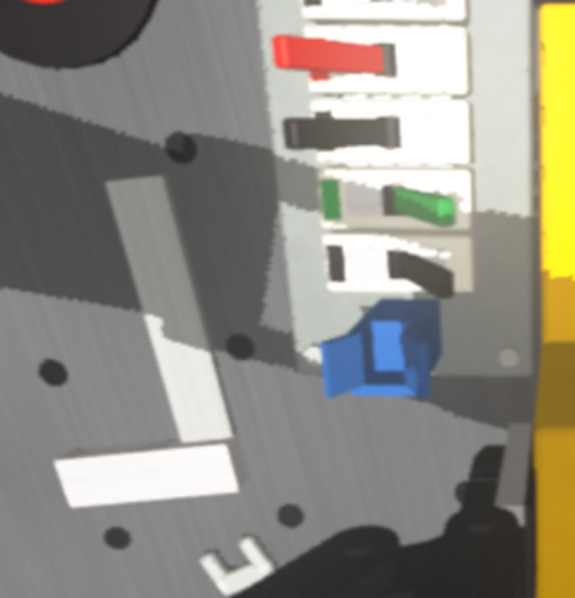

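```bash
python3 - <<'E'
from h import *
import pickle
from scipy.optimize import least_squares
s=pickle.load(open("s24.pkl","rb"));im=s["frame"]
c=lambda x,y:(80+(x+.5)/2.3-.5,60+(y+.5)/2.3-.5)
obs=[(c(532,376),(62.5,-125,30)),(c(297,372),(-62.5,-125,30)),(c(470,295),(35,-74,50)),(c(330,291),(-35,-74,50)),(c(467,24),(35,44,50)),(c(469,96),(35,16,50)),(c(537,90),(62.5,25,30))]
obs[-1:]=[]
f=lambda q:np.concatenate([proj(s,W(q,p))-np.array(uv) for uv,p in obs])
r=least_squares(f,BOX,x_scale=[1,1,.01]);print(r.x.round(4),r.fun.round(2))
cv2.imwrite("pics/w24y.png",cv2.resize(im[0:240,170:330],None,fx=2.5,fy=2.5,interpolation=2))
# other pictures: top & scene tight fit using cradle blue centroids
t=eyes.snapshot("top");cc=eyes.snapshot("scene");pickle.dump((t,cc),open("s25.pkl","wb"))
cv2.imwrite("pics/t25.png",cv2.resize(t["frame"][140:225,305:430],None,fx=6,fy=6,interpolation=2))
E
```

```text
[ 5.424885e+02 -1.181411e+02 -1.593000e-01] [ 0.49  1.16 -1.05  1.39  1.67 -0.81 -1.55 -0.05  0.26  0.06  0.09 -1.06]
```

View pics/w24y.png

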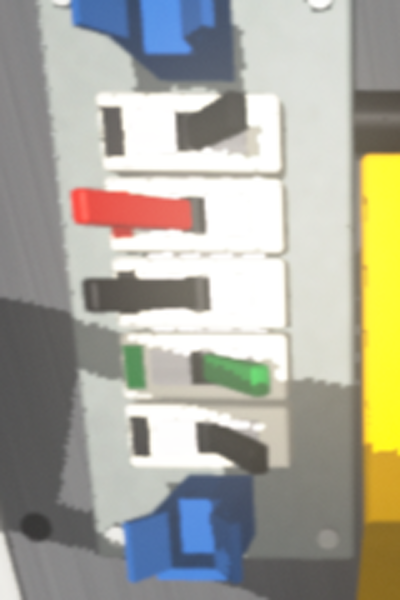

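View pics/t25.png

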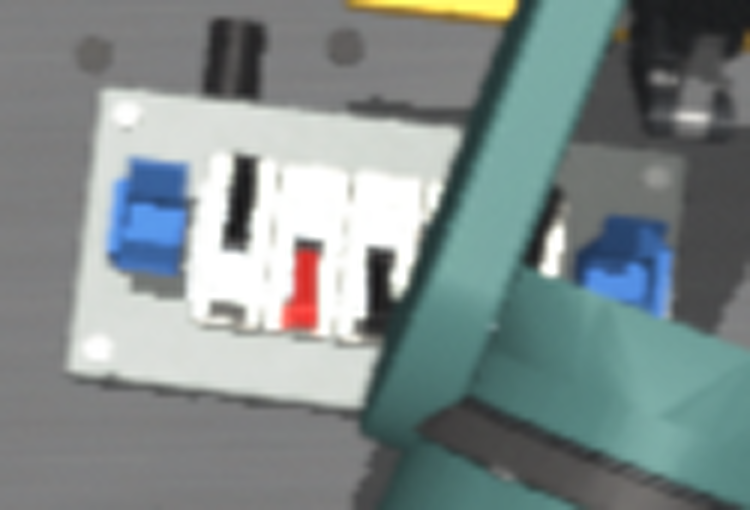

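```bash
python3 - <<'E'
from h import *
print(delta(W(BOX,(0,2.1,130)),yaw=1.4164),W(BOX,(0,2.1,130)))
E
```

```text
(array([ 67.1, -78.1,  61. ]), 'sense', array([ 608.4, -196.3,  191. ]), array([3.1413e+00, 1.0000e-04, 1.4273e+00]), array([ 0.3,  0.9, -3.4])) [ 541.50218727 -118.02185591  130.        ]
```

Emit:
arm_command([
  {"tx":0,"ty":0,"tz":0,"spin":0.011},
  {"tx":0.017,"ty":-0.02,"tz":0,"spin":0},
  {"tx":0.017,"ty":-0.02,"tz":0,"spin":0},
  {"tx":0.017,"ty":-0.02,"tz":0,"spin":0},
  {"tx":0.016,"ty":-0.018,"tz":0,"spin":0},
  {"tx":0,"ty":0,"tz":0.02,"spin":0},
  {"tx":0,"ty":0,"tz":0.02,"spin":0},
  {"tx":0,"ty":0,"tz":0.015,"spin":0},
  {"tx":0,"ty":0,"tz":0,"spin":0},
  {"tx":0,"ty":0,"tz":0,"spin":0},
  {"tx":0,"ty":0,"tz":0,"spin":0},
])

```text
time: 27.62
eef_pos: [542.4, -119.0, 137.0]
ee_rot: [3.139, 0.0, 1.415]
contact_force: [-0.3, 0.3, -3.7]
grip_width: 10.7
```

```bash
python3 - <<'E'
from h import *
import pickle
print(delta(W(BOX,(0,2.1,130)),yaw=1.4164))
s=eyes.snapshot("wrist");im=s["frame"];cv2.imwrite("pics/w26.png",im);pickle.dump(s,open("s26.pkl","wb"))
c=eyes.snapshot("scene");cv2.imwrite("pics/t26.png",cv2.resize(c["frame"][170:300,240:380],None,fx=4.5,fy=4.5,interpolation=2))
for q in [(-18,82,104),(18,82,104),(-18,106,104),(18,106,104),(-9,82,88),(9,82,88),(62.5,125,30),(-62.5,125,30)]: print(q,proj(s,W(BOX,q)).round(1))
cv2.imwrite("pics/w26z.png",cv2.resize(im[0:220,200:440],None,fx=2.7,fy=2.7,interpolation=2))
E
python3 bar.py
```

```text
(array([ 0.8, -1. ,  7. ]), 'sense', array([ 542.4, -119. ,  137. ]), array([3.1394e+00, 5.0000e-04, 1.4153e+00]), array([-0.3,  0.3, -3.7]))
(-18, 82, 104) [294.5 100. ]
(18, 82, 104) [348.6  99.4]
(-18, 106, 104) [293.   60.7]
(18, 106, 104) [349.  60.]
(-9, 82, 88) [309.2 100.5]
(9, 82, 88) [334.3 100.2]
(62.5, 125, 30) [394.4  48.3]
(-62.5, 125, 30) [248.7  50.1]
top row 62 [ 542.  -118.9  136.6] 1.4153488996046715
62 318 332 [98.   0.4]
70 315 335 [94.2  0.4]
90 315 335 [84.5  0.4]
110 316 334 [74.4  0.4]
130 316 335 [63.9  0.7]
150 316 334 [53.   0.4]
170 315 334 [41.6  0.1]
190 316 333 [29.8  0.1]
210 317 333 [17.5  0.4]
```

View pics/w26z.png

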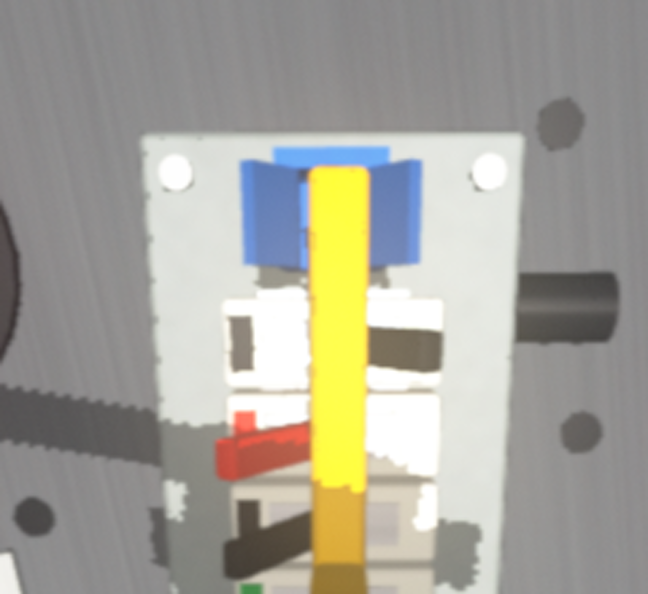

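View pics/t26.png

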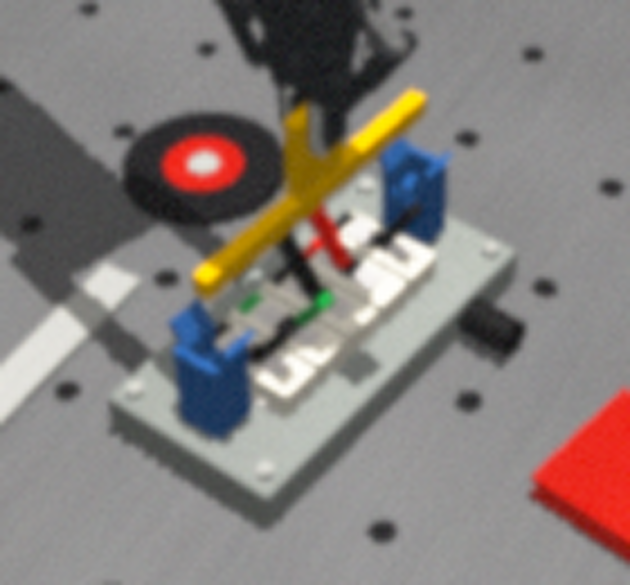

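```bash
python3 - <<'E'
from h import *
import pickle
t,c=pickle.load(open("s0.pkl","rb"))
o=cv2.resize(c["frame"][170:300,240:380],None,fx=5,fy=5,interpolation=2)
for sg in(1,-1):
  for q in [(-18,82,104),(18,82,104),(-18,106,104),(18,106,104),(-9,82,88),(9,82,88),(-9,82,70),(9,82,70)]:
    u=proj(c,W([541.2,-120.1,-0.150],(q[0],sg*q[1],q[2])));cv2.circle(o,tuple(int(round(v)) for v in ((u[0]-240+.5)*5,(u[1]-170+.5)*5)),2,(255,0,255),-1)
o2=cv2.resize(t["frame"][150:220,310:430],None,fx=5,fy=5,interpolation=2)
for sg in(1,-1):
  for q in [(-18,82,104),(18,82,104),(-18,106,104),(18,106,104),(-9,82,88),(9,82,88),(-9,82,70),(9,82,70)]:
    u=proj(t,W([541.2,-120.1,-0.150],(q[0],sg*q[1],q[2])));cv2.circle(o2,tuple(int(round(v)) for v in ((u[0]-310+.5)*5,(u[1]-150+.5)*5)),2,(255,0,255),-1)
cv2.imwrite("pics/o1.png",o[150:560]);cv2.imwrite("pics/o2.png",o2)
E
```

```text
(no output)
```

View pics/o1.png

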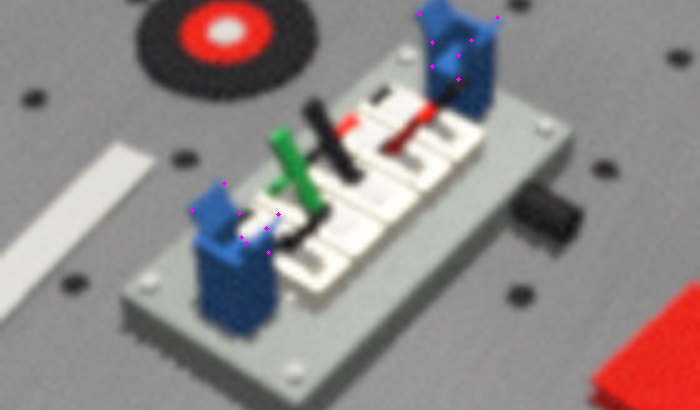

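View pics/o2.png

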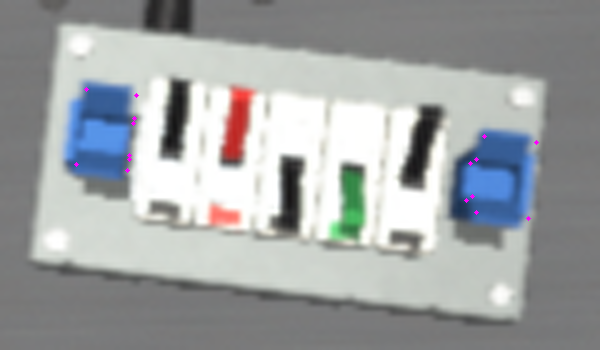

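Emit:
arm_command([
  {"tx":0.0018,"ty":-0.001,"tz":0,"spin":-0.0055},
  {"tx":0,"ty":0,"tz":0.012,"spin":0},
  {"tx":0,"ty":0,"tz":0.012,"spin":0},
  {"tx":0,"ty":0,"tz":0,"spin":0},
  {"tx":0,"ty":0,"tz":0,"spin":0},
  {"tx":0,"ty":0,"tz":0,"spin":0},
])

```text
time: 28.52
eef_pos: [541.3, -116.9, 112.3]
ee_rot: [3.141, 0.0, 1.421]
contact_force: [0.4, -0.6, -3.1]
grip_width: 11.3
```

```bash
cat > chk.py <<'E'
from h import *
import sys
B=[541.2,-120.1,-0.150]
print(delta(W(B,(0.3,3.3,76.4)),yaw=1.4208))
s=eyes.snapshot("wrist");im=s["frame"]
a=cv2.resize(im[0:220,230:430],None,fx=2,fy=2,interpolation=2)
c=eyes.snapshot("scene");b=cv2.resize(c["frame"][180:290,250:350],None,fx=4,fy=4,interpolation=2)
cv2.imwrite(sys.argv[1],np.hstack([a,b]))
E
python3 chk.py pics/w27.png
```

```text
(array([ 0.2,  0.7, 35.9]), 'sense', array([ 541.3, -116.9,  112.3]), array([3.1406e+00, 3.0000e-04, 1.4209e+00]), array([ 0.4, -0.6, -3.1]))
```

View pics/w27.png

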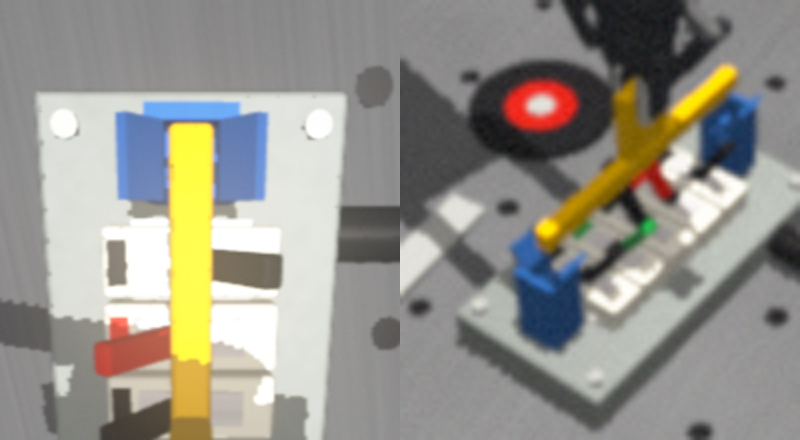

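Emit:
arm_command([
  {"tx":0,"ty":0.0004,"tz":0.006,"spin":0},
  {"tx":0,"ty":0,"tz":0.006,"spin":0},
  {"tx":0,"ty":0,"tz":0.006,"spin":0},
  {"tx":0,"ty":0,"tz":0,"spin":0},
  {"tx":0,"ty":0,"tz":0,"spin":0},
])

```text
time: 29.25
eef_pos: [541.4, -116.9, 93.8]
ee_rot: [3.142, 0.0, 1.421]
contact_force: [-0.0, 0.1, -3.1]
grip_width: 10.8
```

```bash
python3 chk.py pics/w28.png
```

```text
(array([ 0.1,  0.6, 17.4]), 'sense', array([ 541.4, -116.9,   93.8]), array([3.1415e+00, 1.0000e-04, 1.4209e+00]), array([-0. ,  0.1, -3.1]))
```

View pics/w28.png

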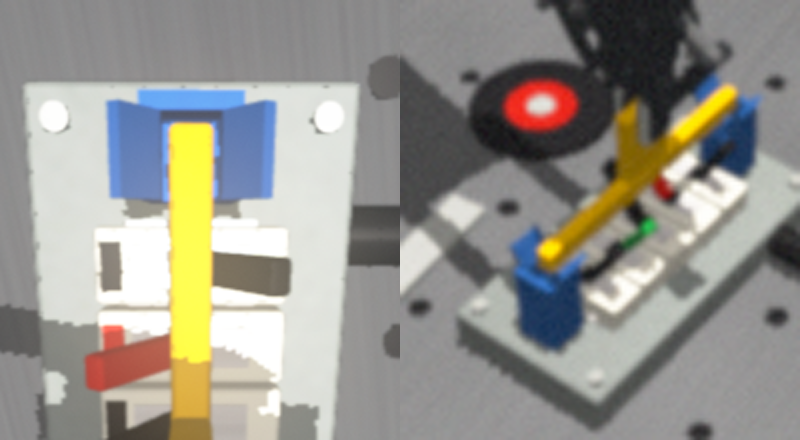

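Emit:
arm_command([
  {"tx":0,"ty":0,"tz":0.004,"spin":0},
  {"tx":0,"ty":0,"tz":0.004,"spin":0},
  {"tx":0,"ty":0,"tz":0.004,"spin":0},
  {"tx":0,"ty":0,"tz":0,"spin":0},
  {"tx":0,"ty":0,"tz":0,"spin":0},
])

```text
time: 29.98
eef_pos: [541.4, -116.8, 81.8]
ee_rot: [3.142, 0.0, 1.421]
contact_force: [-0.6, 1.6, -3.7]
grip_width: 11.0
```

Emit:
arm_command([
  {"tx":0,"ty":0,"tz":0.003,"spin":0},
  {"tx":0,"ty":0,"tz":0,"spin":0},
  {"tx":0,"ty":0,"tz":0,"spin":0},
])

```text
time: 30.35
eef_pos: [541.3, -116.8, 78.8]
ee_rot: [3.142, 0.0, 1.421]
contact_force: [-0.7, 0.3, -2.9]
grip_width: 10.8
```

Emit:
arm_command([
  {"tx":0,"ty":0,"tz":0.0025,"spin":0},
  {"tx":0,"ty":0,"tz":0,"spin":0},
  {"tx":0,"ty":0,"tz":0,"spin":0},
])

```text
time: 30.72
eef_pos: [541.5, -116.9, 76.4]
ee_rot: [3.141, 0.0, 1.421]
contact_force: [0.5, 0.7, -2.4]
grip_width: 10.6
```

```bash
python3 chk.py pics/w29.png
```

```text
(array([0.1, 0.5, 0. ]), 'sense', array([ 541.5, -116.9,   76.4]), array([3.1412e+00, 1.0000e-04, 1.4208e+00]), array([ 0.5,  0.7, -2.4]))
```

View pics/w29.png

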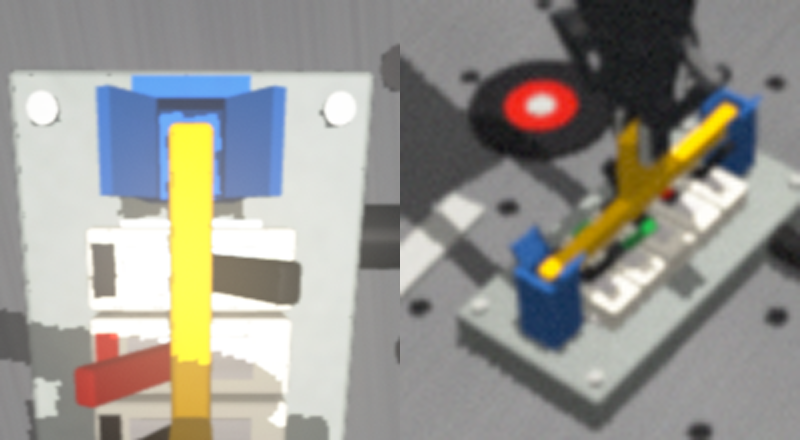

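Emit:
arm_command([
  {"tx":0,"ty":0,"tz":0.001,"spin":0},
  {"tx":0,"ty":0,"tz":0,"spin":0},
])

```text
time: 31.08
eef_pos: [541.6, -116.9, 76.4]
ee_rot: [3.141, 0.0, 1.421]
contact_force: [-2.3, 0.0, 4.4]
grip_width: 10.8
```

Emit:
arm_command([
  {"tx":0,"ty":0,"tz":0.001,"spin":0},
  {"tx":0,"ty":0,"tz":0,"spin":0},
])

```text
time: 31.32
eef_pos: [541.6, -117.0, 76.4]
ee_rot: [3.14, 0.0, 1.421]
contact_force: [-3.5, 1.5, 8.0]
grip_width: 11.1
```

Emit:
arm_command([
  {"tx":0,"ty":0,"tz":-0.001,"spin":0},
  {"tx":0,"ty":0,"tz":0,"spin":0},
])

```text
time: 31.58
eef_pos: [541.6, -117.0, 76.4]
ee_rot: [3.14, 0.0, 1.421]
contact_force: [-2.9, 1.6, 6.4]
grip_width: 10.8
```

Emit:
arm_command([
  {"tx":0,"ty":0,"tz":0,"spin":0},
  {"tx":0,"ty":0,"tz":0,"spin":0},
  {"tx":0,"ty":0,"tz":0,"spin":0},
  {"tx":0,"ty":0,"tz":0,"spin":0},
  {"tx":0,"ty":0,"tz":-0.01,"spin":0},
  {"tx":0,"ty":0,"tz":-0.02,"spin":0},
  {"tx":0,"ty":0,"tz":-0.04,"spin":0},
  {"tx":0,"ty":0,"tz":-0.05,"spin":0},
  {"tx":-0.05,"ty":0,"tz":0,"spin":0},
  {"tx":-0.05,"ty":0,"tz":0,"spin":0},
  {"tx":-0.03,"ty":0,"tz":0,"spin":0},
  {"tx":0,"ty":0,"tz":0,"spin":0},
  {"tx":0,"ty":0,"tz":0,"spin":0},
], claw=0.035)

```text
time: 33.2
eef_pos: [522.1, -244.9, 195.8]
ee_rot: [3.141, -0.0, 1.421]
contact_force: [0.4, -0.5, -0.3]
grip_width: 34.8
```

```bash
python3 - <<'E'
from h import *
print(sensors.sense()["contact_force"])
s=eyes.snapshot("wrist");im=s["frame"];cv2.imwrite("pics/w30.png",cv2.resize(im[0:300,170:470],None,fx=2,fy=2,interpolation=2))
c=eyes.snapshot("scene");cv2.imwrite("pics/t30.png",cv2.resize(c["frame"][170:300,240:380],None,fx=4.5,fy=4.5,interpolation=2))
E
```

```text
[ 0.40894965 -0.5287468  -0.33820756]
```

View pics/w30.png

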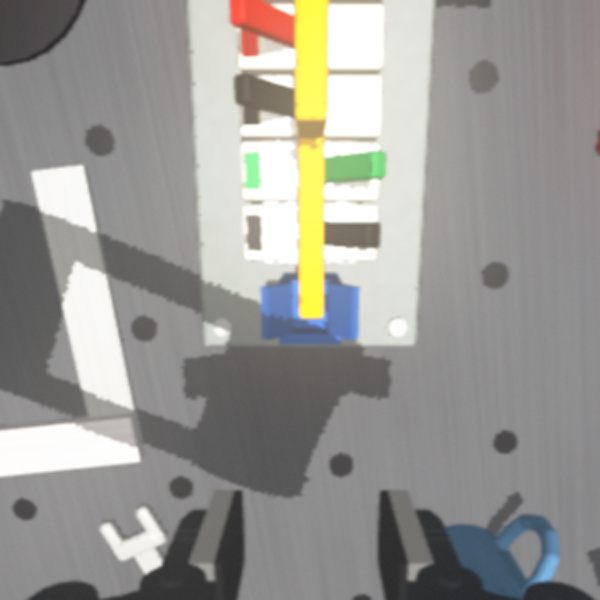

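View pics/t30.png

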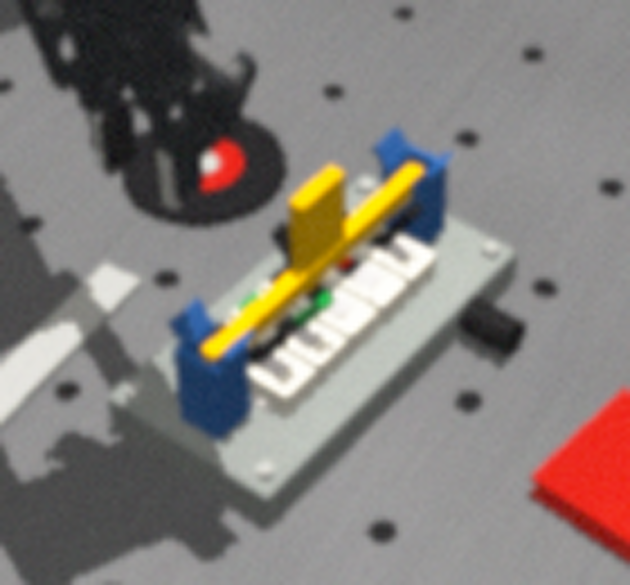

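```bash
python3 - <<'E'
from h import *
s=eyes.snapshot("wrist");e=onz(s,170+312/2,318/2,86);a=-0.150;d=e[:2]-[541.2,-120.1];print("right end in box frame",(d@[np.cos(a),np.sin(a)]).round(1),(d@[-np.sin(a),np.cos(a)]).round(1))
t=eyes.snapshot("top");cv2.imwrite("pics/t31.png",t["frame"])
print(ticket.finish_job())
E
```

```text
right end in box frame 1.1 -96.8
the job is handed in; nothing more can be done
None
```

View pics/t31.png

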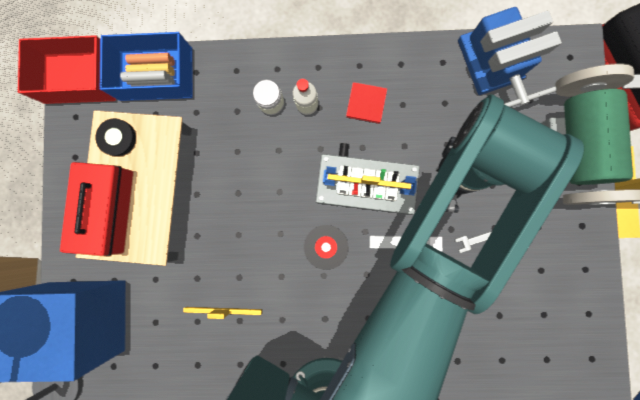

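I finished all the steps and handed the job in at about 33 s of the 67 s allowed. It reported no verdict.

- **Levers:** I pushed the red lever off and the green lever on, each until it hit its stop. The black levers look the same as before in the last pictures.
- **Bar:** I pulled the left-most bar by its free end about 160 mm clear of the shelf, laid it flat and let go. I then picked it up by its handle and lowered it into both cradles. It met the seats at exactly the expected height (tool height 76.4 mm), and I let go and backed away.

**Last checks:**
- The bar lies in both cradles with its handle up, about 1 mm off centre across the row.
- Its right end measured at -96.8 mm along the row from my estimate of the middle, against -100 mm if centred. That is about 3 mm off, within the 9 mm allowed.
- The gripper reads no contact force.
- None of the other things on the table looks moved; the last top view hides part of the spanner and square behind the arm, and the mug completely. I did not measure their shifts.

**Disagreements:**
- **Finger length:** the fingers really end about 38 mm behind the stated tool point. My first two pushes at the red lever passed over its tip, so I corrected the heights from the pictures and a light touch on the table.
- **Box position:** the camera estimates of the box differed by 2 to 5 mm and about 0.015 rad. I settled the final alignment using the lever stops and the wrist view of the cradle.

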